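Empty the sink strainer and hold it ready over the drain

TASK

Empty the plum stones out of the conical sink strainer into the round scrap bowl, all six of them. Then carry the strainer over the basin's wall and hold it upright and centred just above the drain collar, a finger's width (10 to 20 mm) clear of it and with its two ribs in line with the collar's two notches, so that a colleague can check the fit before it is dropped in. The strainer must never touch the basin or its collar; leave the cup, the tumbler and the brush alone, and finish while still holding the strainer there, without lowering it or letting go.

Things in the scene. Friction and masses are not known exactly. Their poses are not given: they have to be found in the camera images.
- strainer: Perforated steel sink strainer, an open cone standing mouth-up: flat bottom 52 mm across, mouth 92 mm across, 60 mm high, wall 3 mm, about 110 g (varies). Origin: centre of the underside; z up through the mouth, +x towards its black grip (at the start roughly away from the robot). Two ribs 6 mm wide run down its outside at +x (under the grip) and -x. Six stones lie in it.
- grip (a point): Centre of the strainer's black upright grip, on its rim, 62 mm along the strainer's x from its axis and 74 mm above its underside; axes as the strainer's. The grip is a plain block 30 mm (x) by 12 mm thick (y) by 48 mm high (z): its top is 98 mm above the strainer's underside. Pinch it across y from above.
- stone0: Brown plum stone, a ball 17 mm across, 10 g, loose in the strainer at the start. Origin: its centre.
- stone1: Brown plum stone, a ball 17 mm across, 10 g, loose in the strainer at the start. Origin: its centre.
- stone2: Brown plum stone, a ball 17 mm across, 10 g, loose in the strainer at the start. Origin: its centre.
- stone3: Brown plum stone, a ball 17 mm across, 10 g, loose in the strainer at the start. Origin: its centre.
- stone4: Brown plum stone, a ball 17 mm across, 10 g, loose in the strainer at the start. Origin: its centre.
- stone5: Brown plum stone, a ball 17 mm across, 10 g, loose in the strainer at the start. Origin: its centre.
- scrap_bowl: Round, open stainless bowl fixed to the worktop, for the scraps: 172 mm across at the rim (156 mm at the bottom), 75 mm high, wall 3 mm. Origin: centre of its underside, z up. It stands on one side of the strainer, left or right, the basin on the other.
- basin: Square rinse basin of matt metal fixed on the worktop, open on top: 260 x 260 mm outside, walls 8 mm thick and 90 mm high. Origin: centre of its underside, z up, x and y along its sides. In its middle stands a dark round drain collar, 102 mm across outside, 40 mm above the worktop at its top. The basin stands on one side of the strainer, left or right, the bowl on the other.
- drain (a point): Centre of the drain collar's opening (74 mm across) at the level of the collar's top, 40 mm above the worktop; axes as the basin's. The collar has two notches about 17 mm wide, on its +x and -x sides; the strainer may be held either way round (grip over either notch).
- cup: Bystander: white plastic cup, 72 mm across, 85 mm high, standing beyond the work. Origin: centre of its underside.
- tumbler: Bystander: glass tumbler, 70 mm across, 90 mm high, standing beyond the work. Origin: centre of its underside.
- brush: Bystander: white dish brush, 150 mm long, lying across beyond the work. Origin: centre of its underside; it lies along its x.
There are look-alikes about, which are no part of the job. What is shaped like the scrap_bowl but purple is not meant.

How it is judged:
By the outcome, as a careful person would: the job done as asked, in the order asked, and still so for the second after the job is handed in, while the arm keeps its last pose, push and grip.
It also fails if it takes over 54 s, if anything falls off the work surface, if the arm or the gripper's body presses on something with over 40 N, if the wrist force passes 120 N, or if a joint passes its speed limit or range.

ROBOT

A 6-joint arm with a two-finger parallel gripper is mounted at the origin on the work surface. World frame = base frame: x ahead of the robot, y to its left, z up, the work surface at z = 0. Lengths are in mm, angles in rad, forces in N, time in s.
With the tool pointing down it reaches from about 350 to 975 mm from the base axis. Payload 7.1 kg.
Tool frame: the origin (TCP) lies at the very end of the fingers, on their centre line; the grasp point (between the pads) lies 19 mm behind it; z points along the fingers, y is the direction in which the jaws open and shut (so a half turn about z gives the same grasp; the last joint's range is limited). The gripper opens to 88 mm and grips with 3 to 60 N. Pads are 20 mm wide; open, the fingers measure 115 mm over their backs; the gripper's body (75 mm by 178 mm) begins 61 mm behind the grasp point.
Start: joints at [1.189, 0.423, 1.63, -0, 1.089, -0.019], TCP at [221.776, 584.312, 222.675] pointing down, gripper open.
Joint ranges: [-3, 3], [-0.9, 2.11], [0.09, 2.58], [-1.31, 4.45], [0.11, 2.69], [-2.54, 2.54]. Speed limits (rad/s): [2.39, 2.39, 3.01, 3.14, 3.14, 3.14].

INTERFACE

Orientations are given as a rotation vector (axis times angle).
In Python, from workcell import monitor, vision, order, find_in, regions_of, place_of gives the robot as it stands. The module is installed in compiled form; this text tells all that it offers.
- The arm moves only by the tool carry_out, never from a script. Its argument "targets" is a list of rows, each a list of 3 entries, a list of its own where there are three numbers: the turn, a rotation vector about the world's x, y, z in degrees, then the shift along the world's x, y, z in mm, then the finger opening in mm, from 0 to 87.8. In form: [[[rx, ry, rz], [x, y, z], hand], ...]. A call has 1 to 10 rows; each row is the pose to reach, as a shift and turn from the pose commanded when the call began; what a row does not reach only later rows make up. A row lasts 1/12 s, in which the tool goes at most 41.7 mm and 7.16 degrees, less where a joint would pass 70% of its speed; a pose out of reach is approached as far as the arm can. A call with a gripper value outside its range is refused whole. The fingers move at their own pace and stop on an object; the grip force is fixed at half the most. Time passes only in rows, so rows that repeat a pose let the fingers close. It gives the time, the measured TCP pose, the force and the opening at its end, in the units of the state.
- monitor.get_obs(): the state, without advancing time (a new reading comes with each control period).
- vision.get_image(name): name is "scene" or "top" or "wrist"; returns the picture (400x640x3 uint8, red, green, blue); there is no depth.
- vision.camera_model(name): a dict with "K" (3x3 intrinsics, pixels), "dist" ([k1, k2, p1, p2, k3] as OpenCV has them; the pictures are not rectified), "rvec" (rotation vector, rad) and "tvec" (3), from world to camera coordinates, as OpenCV has them. Camera axes: x right, y down, z forward; pixel columns grow to the right and rows downward; lengths in mm; the calibration is good to about 2 mm. A picture is of the moment at which its call begins: read the wrist's pose just before it. camera_model takes no time and is no camera call; for the wrist camera it gives the pose at the moment of the call.
- order.close_job(): hands the job in, once; it reports no verdict.
Trained networks look in the newest picture that a camera, given by its name, has taken for a name from the list of things; names that differ only in an ending like _2 or _b are one class to them, and where a whole thing is asked for, a point or a joint stands for the part that bears it (a point fixed in the world has none). Each returns a list of dicts, best first, with "confidence" (0 to 1); they miss things now and then, are a little off and sometimes report something else, mostly with a low value. They report only what shows in the picture. A call takes as long as a camera call. They do not tell look-alikes from the thing itself.
- find_in(query, camera): "point" ([x, y, z] in mm, in the coordinates of the camera as it stood for that picture, good to about 4 mm: the middle of the surface that is visible of it).
- regions_of(query, camera): "mask" (400x640 bool, what is visible of it).
- place_of(query, camera): "point" ([x, y, z] in mm, in the coordinates of the camera as it stood for that picture, good to about 4 mm: a listed point, or the origin of a listed thing).
The state is a dict: "t": time; "qpos": joint angles; "qvel": joint speeds; "joint_torque": joint torques, N m; "ee_pos": TCP position; "orientation": TCP orientation; "ft_force": force on the tool from outside, world axes, zero at the start; "moment": the same for the moment, N m; "width": finger opening in mm.
Only numpy, scipy, OpenCV 4.12 (cv2) and the standard library are available. Lean on these libraries where they do the work, as an engineer would, in place of code of your own. Each camera call takes 0.05 s, during which the arm holds its last target.

## Working session

There is one attempt and no reset: what is moved stays moved. The work goes in short steps, Python scripts to look and compute and a tool call to move; the robot and the scene stay as the last step left them, time stands still between calls to the robot, and variables do not carry over. Pictures are saved under pics/ and viewed, and the job is handed in when it is done.

Besides the shell and the picture viewer there is one more tool, called after "Emit:" as name([rows], argument=value, ...), one row to a line, values as JSON. carry_out: Moves the arm, as the interface text tells. Its arguments: {"type":"object","properties":{"targets":{"type":"array","items":{"type":"array"}}},"required":["targets"]}

```bash
mkdir -p pics
cat > h.py <<'E'
import numpy as np, cv2
from workcell import monitor, vision, order, find_in, regions_of, place_of
def save(name,img): cv2.imwrite('pics/'+name+'.png',cv2.cvtColor(img,cv2.COLOR_RGB2BGR))
def cm(c):
    m=vision.camera_model(c); R=cv2.Rodrigues(np.array(m['rvec'],float))[0]; t=np.array(m['tvec'],float).ravel()
    return np.array(m['K'],float),np.array(m['dist'],float),R,t
def c2w(c,p):
    K,d,R,t=cm(c); return R.T@(np.array(p)-t)
def proj(c,P):
    K,d,R,t=cm(c); return cv2.projectPoints(np.array(P,float).reshape(-1,3),cv2.Rodrigues(R)[0],t,K,d)[0].reshape(-1,2)
def ray(c,uv,z):
    K,d,R,t=cm(c); n=cv2.undistortPoints(np.array(uv,float).reshape(-1,1,2),K,d).reshape(-1,2)
    n=np.c_[n,np.ones(len(n))]@R; C=-R.T@t
    return C+n*((z-C[2])/n[:,2])[:,None]
E
python3 - <<'E'
from h import *
o=monitor.get_obs(); print({k:np.round(v,3) for k,v in o.items()})
for c in ['scene','top','wrist']: save(c+'0',vision.get_image(c))
for c in ['scene','top']:
    for q in ['strainer','grip','scrap_bowl','basin','drain','cup','tumbler','brush']:
        print(c,q,[(np.round(c2w(c,r['point'])),round(r['confidence'],2)) for r in place_of(q,c)][:4])
print(monitor.get_obs()['t'])
E
```

```text
{'t': np.float64(0.0), 'qpos': array([ 1.189,  0.424,  1.631, -0.   ,  1.089, -0.019]), 'qvel': array([-0.   ,  0.002, -0.   , -0.001, -0.001, -0.001]), 'joint_torque': array([-1.0000e-03, -5.4462e+01, -2.7367e+01,  6.4000e-02,  2.3000e-02,
       -0.0000e+00]), 'ee_pos': array([221.569, 583.831, 221.911]), 'orientation': array([-5.67e-01, -3.09e+00,  2.00e-03]), 'ft_force': array([-0.74 , -0.155, -0.235]), 'moment': array([-0.006, -0.015,  0.009]), 'width': np.float64(87.927)}
scene strainer [(array([450.,  25.,  -1.]), 0.92)]
scene grip [(array([513.,  31.,  74.]), 0.84)]
scene scrap_bowl [(array([250., 325.,  -3.]), 0.75), (array([692., 295.,   0.]), 0.58), (array([475., 307.,  -0.]), 0.56)]
scene basin [(array([ 449., -311.,   -1.]), 0.6)]
scene drain [(array([ 445., -307.,   40.]), 0.82), (array([435.,  34.,  12.]), 0.15)]
scene cup [(array([774., 145.,   1.]), 0.67)]
scene tumbler []
scene brush [(array([777.,  -7.,  -1.]), 0.6)]
top strainer [(array([450.,  19.,   1.]), 0.74)]
top grip [(array([517.,  26.,  75.]), 0.76), (array([451.,   1.,  13.]), 0.69), (array([775., -12.,  -1.]), 0.38)]
top scrap_bowl [(array([479., 306.,   2.]), 0.77), (array([242., 320.,   2.]), 0.61)]
top basin []
top drain []
top cup [(array([775., 146.,   2.]), 0.92)]
top tumbler [(array([ 787., -129.,    1.]), 0.94)]
top brush [(array([777., -10.,  -1.]), 0.8)]
0.95
```

View pics/scene0.png

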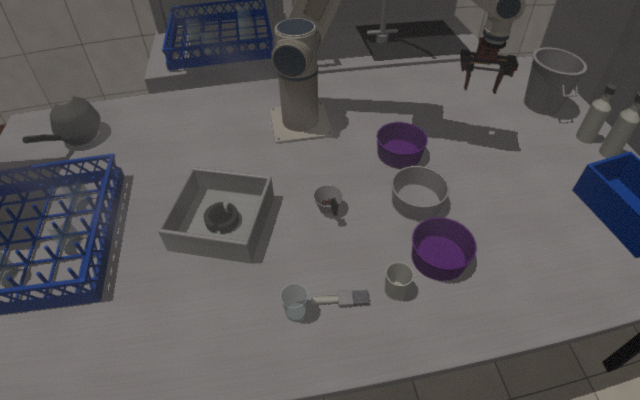

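View pics/top0.png

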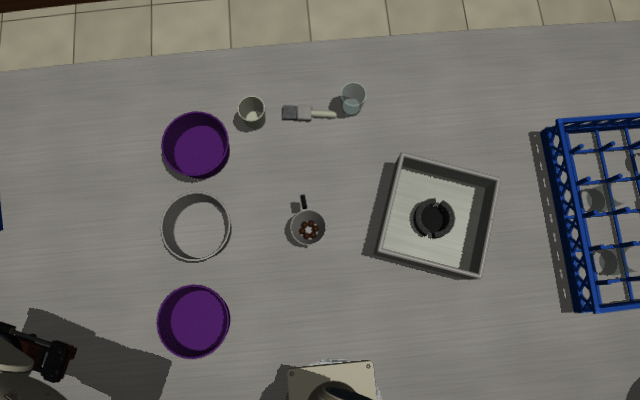

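View pics/wrist0.png

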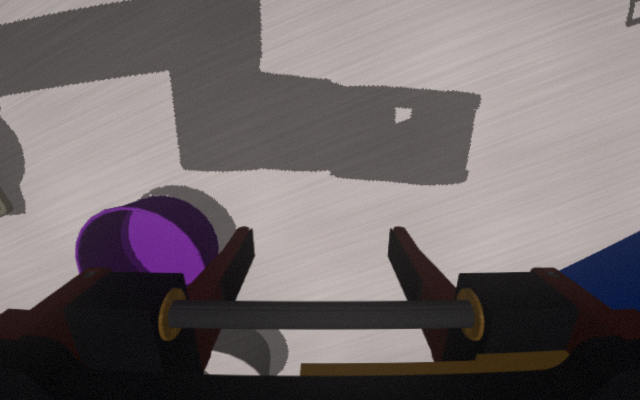

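The scene holds three bowl shapes. In the top view they are purple at (195,145), steel at (196,227) and purple at (193,320). Only the steel one, at about world (477,307), fits, since purple is ruled out. The strainer is at (308,228) with its grip at (304,202), and the basin is at (438,217), rotated. I'll confirm the bowl in a crop and measure.

Run:
```python
from h import *
a=cv2.imread('pics/top0.png')
x=cv2.resize(a[180:275,150:340],None,fx=4,fy=4,interpolation=cv2.INTER_CUBIC)
cv2.imwrite('pics/crop_left.png',x)
x=cv2.resize(a[145:285,365:505],None,fx=4,fy=4,interpolation=cv2.INTER_CUBIC)
cv2.imwrite('pics/crop_basin.png',x)
```

```text
(no output)
```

View pics/crop_left.png

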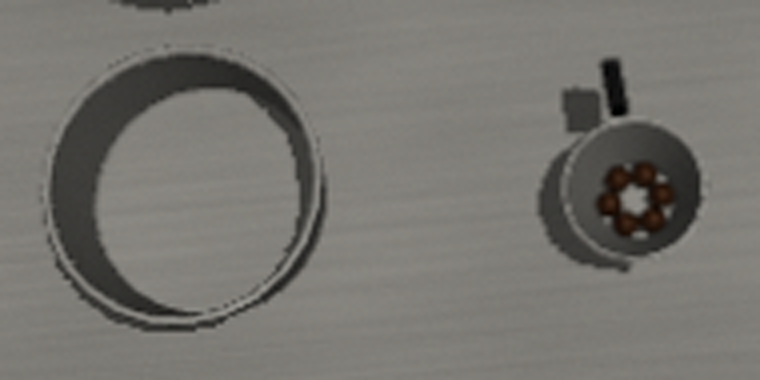

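View pics/crop_basin.png

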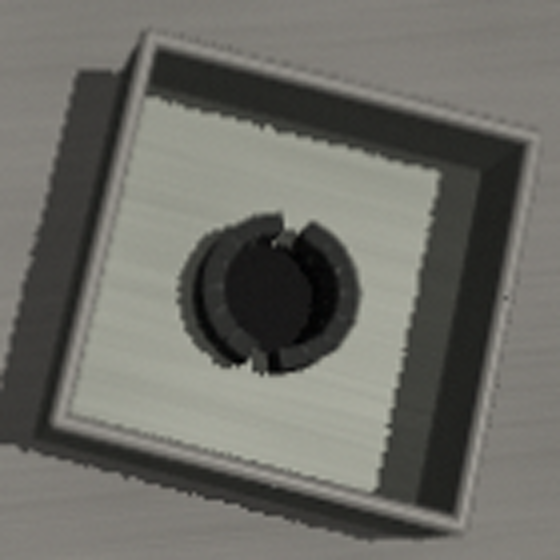

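Run:
```python
from h import *
K,d,R,t=cm('top'); print('cam',-R.T@t, 'K',K[0,0])
w=ray('top',np.array([(150,32),(538,133),(465,528),(57,425)])/4+[365-.4,145-.4],90); print(np.round(w,1)); 
print('basin c',w.mean(0)); e=np.diff(np.vstack([w,w[:1]]),axis=0); print(np.linalg.norm(e,axis=1), np.degrees(np.arctan2(e[:,1],e[:,0]))%90)
img=cv2.imread('pics/top0.png')
# grip & rim
g=cv2.cvtColor(img,cv2.COLOR_BGR2GRAY)
m=(g<30).astype(np.uint8); n,l,s,c=cv2.connectedComponentsWithStats(m)
for i in range(1,n):
    if 290<c[i][0]<320 and 190<c[i][1]<215: 
        print(s[i],c[i]); ys,xs=np.where(l==i); print(cv2.minAreaRect(np.c_[xs,ys].astype(np.float32)))
        print('grip @98',ray('top',[c[i]],98),ray('top',[c[i]],90))
        M=cv2.moments((l==i).astype(np.uint8),True); 
        th=.5*np.arctan2(2*M['mu11'],M['mu20']-M['mu02']); p=ray('top',[c[i],c[i]+3*np.array([np.cos(th),np.sin(th)])],95); print('dir',np.degrees(np.arctan2(*(p[1]-p[0])[[1,0]]))%180)
print('rim', ray('top',[(150+633/4-.4,180+188/4-.4)],60))
print('collar', ray('top',[(365+281/4-.4,145+293/4-.4)],40))
print('notches', ray('top',np.array([(292,232),(262,357)])/4+[365-.4,145-.4],40))
print('bowl',ray('top',[(150+184/4-.4,180+187/4-.4)],75))
```

```text
cam [ 272.94129062   15.70547967 1252.13957169] K 476.4460892647677
[[ 614.7 -233.3   90. ]
 [ 526.6 -472.6   90. ]
 [ 285.4 -386.    90. ]
 [ 371.4 -144.6   90. ]]
basin c [ 449.5438402  -309.13317827   90.        ]
[255.01986996 256.3615602  256.22776335 258.94851355] [69.79435536 70.25086448 70.3743501  69.98194175]
[301 196   6  13  45] [303.31111111 201.97777778]
((303.2884521484375, 201.94232177734375), (12.551432609558105, 3.3339743614196777), 78.69007110595703)
grip @98 [[507.84266648  28.54931049  98.        ]] [[509.47090196  28.63833841  90.        ]]
dir 5.908708368524685
rim [[451.33252519  22.93977591  60.        ]]
collar [[ 446.90447039 -306.48377244   40.        ]]
notches [[ 486.19896919 -319.37234341   40.        ]
 [ 406.68465146 -288.37304232   40.        ]]
bowl [[474.94690533 302.58697686  75.        ]]
```

The crop confirms the steel bowl and the six stones in the strainer. Before grasping I'll move over the bowl, rehearse tilts in free air and use the joint data to fit the arm's kinematics.

Emit:
carry_out([
  [[0, 0, 0], [25, -28, 15], 87],
  [[0, 0, 0], [50, -56, 30], 87],
  [[0, 0, 0], [75, -84, 45], 87],
  [[0, 0, 0], [100, -112, 60], 87],
  [[0, 0, 0], [125, -140, 75], 87],
  [[0, 0, 0], [150, -168, 90], 87],
  [[0, 0, 0], [175, -196, 105], 87],
  [[0, 0, 0], [200, -224, 120], 87],
  [[0, 0, 0], [225, -252, 135], 87],
  [[0, 0, 0], [250, -280, 150], 87],
])

```text
t: 1.78
ee_pos: [472.6, 302.7, 373.7]
orientation: [0.567, 3.09, 0.001]
ft_force: [0.3, 1.1, 0.1]
width: 86.7
```

```bash
cat > log.py <<'E'
from h import *
import json
o=monitor.get_obs()
r=dict(t=float(o['t']),q=list(map(float,o['qpos'])),p=list(map(float,o['ee_pos'])),o=list(map(float,o['orientation'])))
open('log.jsonl','a').write(json.dumps(r)+'\n')
print({k:np.round(v,3).tolist() for k,v in o.items() if k not in('joint_torque','qvel')})
E
python3 log.py
```

```text
{'t': 1.783, 'qpos': [0.548, 0.188, 1.605, 0.0, 1.348, -0.66], 'ee_pos': [472.641, 302.674, 373.688], 'orientation': [0.567, 3.09, 0.001], 'ft_force': [0.295, 1.144, 0.136], 'moment': [0.043, -0.043, 0.004], 'width': 86.724}
```

Emit:
carry_out([
  [[5.9, 3.8, 0], [0, 0, 0], 87],
  [[11.8, 7.6, 0], [0, 0, 0], 87],
  [[17.7, 11.4, 0], [0, 0, 0], 87],
  [[23.6, 15.2, 0], [0, 0, 0], 87],
  [[29.5, 19, 0], [0, 0, 0], 87],
  [[35.4, 22.8, 0], [0, 0, 0], 87],
  [[41.3, 26.6, 0], [0, 0, 0], 87],
  [[47.2, 30.4, 0], [0, 0, 0], 87],
  [[53.1, 34.2, 0], [0, 0, 0], 87],
  [[59, 38, 0], [0, 0, 0], 87],
])

```text
t: 2.62
ee_pos: [472.7, 303.6, 373.3]
orientation: [-0.374, -2.038, -1.07]
ft_force: [-0.1, 0.1, -1.0]
width: 87.1
```

```bash
python3 log.py
```

```text
{'t': 2.617, 'qpos': [0.073, 0.498, 1.651, 1.005, 1.765, -1.361], 'ee_pos': [472.699, 303.643, 373.288], 'orientation': [-0.374, -2.038, -1.07], 'ft_force': [-0.125, 0.118, -0.961], 'moment': [-0.334, -0.166, 0.007], 'width': 87.105}
```

Emit:
carry_out([
  [[5.9, 3.8, 0], [0, 0, 0], 87],
  [[11.8, 7.6, 0], [0, 0, 0], 87],
  [[17.7, 11.4, 0], [0, 0, 0], 87],
  [[23.6, 15.2, 0], [0, 0, 0], 87],
  [[29.5, 19, 0], [0, 0, 0], 87],
  [[35.4, 22.8, 0], [0, 0, 0], 87],
  [[41.3, 26.6, 0], [0, 0, 0], 87],
])

```text
t: 3.2
ee_pos: [472.6, 303.5, 372.3]
orientation: [-0.212, -1.151, -1.468]
ft_force: [0.1, -0.5, -0.5]
width: 86.8
```

```bash
python3 log.py
cat > kin.py <<'E'
import numpy as np, json
from scipy.optimize import least_squares
from scipy.spatial.transform import Rotation as Ro
D=[json.loads(l) for l in open('log.jsonl')]
D.append(dict(q=[1.189,.424,1.631,0,1.089,-.019],p=[221.57,583.83,221.91],o=[-.567,-3.09,.002]))
D0=dict(q=[1.189,.423,1.63,0,1.089,-.019])
def Rz(a):return Ro.from_rotvec([0,0,a])
def Ry(a):return Ro.from_rotvec([0,a,0])
def fk(q,P,s):
    h,a1,L2,a3,L3,L6=P
    r=Rz(q[0]); p=np.array([0,0,h])+r.apply([a1,0,0])
    r=r*Ry(q[1]); p=p+r.apply([0,0,L2])
    r=r*Ry(q[2]); p=p+r.apply([a3,0,L3])
    r=r*Rz(s[0]*q[3])*Ry(q[4]); 
    p=p+r.apply([0,0,L6]); r=r*Rz(s[1]*q[5]+s[2])
    return p,r
if __name__=='__main__':
  for s in [(1,1,0),(1,-1,0),(-1,1,0),(-1,-1,0),(1,1,np.pi),(-1,1,np.pi)]:
    e=[np.degrees((fk(d['q'],[0]*6,s)[1].inv()*Ro.from_rotvec(d['o'])).magnitude()) for d in D]
    f=lambda P:np.concatenate([fk(d['q'],P,s)[0]-d['p'] for d in D]+[1e-3*np.array(P)])
    R=least_squares(f,[300,0,400,0,400,250]); print(s,np.round(e,1),np.round(R.x,1),R.cost**.5)
E
python3 kin.py
```

```text
{'t': 3.2, 'qpos': [0.105, 0.877, 1.709, 1.479, 2.247, -1.559], 'ee_pos': [472.6, 303.526, 372.264], 'orientation': [-0.212, -1.151, -1.468], 'ft_force': [0.113, -0.456, -0.503], 'moment': [-0.253, -0.191, 0.016], 'width': 86.789}
(1, 1, 0) [90. 90. 90. 90.] [ 361.1    8.3  113.5 -335.3  468.8  323.4] 12.353344463614722
(1, -1, 0) [14.4 65.9 88.7 87.8] [ 361.1    8.3  113.5 -335.3  468.8  323.4] 12.353344463614722
(-1, 1, 0) [ 90.  120.8 119.3  90. ] [-1742.2  -343.4 19600.  17567.7  1162.7  -277.4] 139.22774098859477
(-1, -1, 0) [ 14.4 137.7 136.6  87.8] [-1742.2  -343.4 19600.  17567.7  1162.7  -277.4] 139.22774098859477
(1, 1, 3.141592653589793) [90. 90. 90. 90.] [ 361.1    8.3  113.5 -335.3  468.8  323.4] 12.353344463614722
(-1, 1, 3.141592653589793) [ 90.  149.4 135.9  90. ] [-1742.2  -343.4 19600.  17567.7  1162.7  -277.4] 139.22774098859477
```

```bash
cat > kin.py <<'E'
import numpy as np, json
from scipy.optimize import least_squares
from scipy.spatial.transform import Rotation as Ro
D=[json.loads(l) for l in open('log.jsonl')]
D.append(dict(q=[1.189,.424,1.631,0,1.089,-.019],p=[221.57,583.83,221.91],o=[-.567,-3.09,.002]))
def Rz(a):return Ro.from_rotvec([0,0,a])
def Ry(a):return Ro.from_rotvec([0,a,0])
S=None
def fk(q,P):
    h,a1,L2,a3,L3,L6,a2,a6,d=P[:9]
    r=Rz(q[0]); p=np.array([0,0,h])+r.apply([a1,d,0])
    r=r*Ry(q[1]); p=p+r.apply([a2,0,L2])
    r=r*Ry(q[2]); p=p+r.apply([a3,0,L3])
    r=r*Rz(q[3])*Ry(q[4]); 
    p=p+r.apply([a6,0,L6]); r=r*Rz(q[5]+SG)
    return p,r
SG=np.pi/2
if __name__=='__main__':
  for SG in (np.pi/2,-np.pi/2):
    print([round(np.degrees((fk(d['q'],[0]*9)[1].inv()*Ro.from_rotvec(d['o'])).magnitude()),1) for d in D])
  for w in ([1e-3]*6+[1e9]*3,[1e-3]*6+[1e9,1e-3,1e9],[1e-3]*6+[1e-3,1e9,1e9],[1e-3]*6+[1e9,1e9,1e-3],[1e-3]*8+[1e9],[1e-3]*9):
    f=lambda P:np.concatenate([fk(d['q'],P)[0]-d['p'] for d in D]+[np.array(w)*P])
    R=least_squares(f,[300,0,400,0,400,250,0,0,0]); print(np.round(R.x,1),R.cost**.5)
    R=least_squares(f,[300,0,400,0,400,150,0,100,0]); print(np.round(R.x,1),R.cost**.5)
E
python3 kin.py
```

```text
[np.float64(0.0), np.float64(0.0), np.float64(0.0), np.float64(0.1)]
[np.float64(180.0), np.float64(180.0), np.float64(180.0), np.float64(180.0)]
[ 361.1    8.3  113.5 -335.3  468.8  323.4   -0.    -0.     0. ] 12.353344463614796
[ 361.1    8.3  113.5 -335.3  468.8  323.4   -0.    -0.     0. ] 12.353344463618022
[ 349.8    7.9  191.9 -264.4  464.   321.1    0.    -6.     0. ] 12.082814851990753
[ 349.8    7.9  191.9 -264.4  464.   321.1    0.    -6.     0. ] 12.082814851990724
[ 352.6   22.5  110.9 -347.   574.9  323.4 -122.5   -0.     0. ] 12.316500947981387
[ 352.6   22.5  110.9 -347.   574.9  323.4 -122.5   -0.     0. ] 12.316500947969544
[3.131e+02 3.000e-01 5.581e+02 7.320e+01 4.847e+02 3.097e+02 0.000e+00
 0.000e+00 1.190e+01] 0.6607608651750407
[ 3.131e+02  3.000e-01  5.581e+02  7.320e+01  4.847e+02  3.097e+02
  0.000e+00 -0.000e+00  1.190e+01] 0.660760865190281
[ 352.2    2.7  197.9 -255.5  424.8  320.9   44.9   -6.4    0. ] 12.07890400072778
[ 352.2    2.7  197.9 -255.5  424.8  320.9   44.9   -6.4    0. ] 12.078904001175298
[ 3.117e+02  2.400e+00  5.585e+02  7.210e+01  5.000e+02  3.097e+02
 -1.790e+01 -1.000e-01  1.190e+01] 0.6399741454478722
[ 3.117e+02  2.400e+00  5.585e+02  7.210e+01  5.000e+02  3.097e+02
 -1.790e+01 -1.000e-01  1.190e+01] 0.639974145443632
```

```bash
cat > ik.py <<'E'
import kin; kin.SG=np.pi/2 if 0 else 1.5707963267948966
from kin import *
lo=np.array([-3,-.9,.09,-1.31,.11,-2.54]);hi=np.array([3,2.11,2.58,4.45,2.69,2.54])
P0=None
def fit():
    w=np.array([1e-3]*6+[1e9,1e9,1e-3])
    f=lambda P:np.concatenate([fk(d['q'],P)[0]-d['p'] for d in D]+[w*P])
    return least_squares(f,[300,0,500,0,450,300,0,0,0]).x
P0=fit()
# strainer pose (Rs,ps) -> tool pose. flip=0: tool x=-strainer x? both tried
def tool(Rs,ps,flip,tz=60):
    B=Ro.from_matrix(np.array([[1,0,0],[0,-1,0],[0,0,-1]])) # tool x=+sx, y=-sy, z=-sz
    if flip: B=Ro.from_matrix(np.array([[-1,0,0],[0,1,0],[0,0,-1]]))
    return np.array(ps)+Rs.apply([62,0,tz]), Rs*B
def ik(p,R,q0s):
    best=[]
    for q0 in q0s:
        f=lambda q:np.r_[(fk(q,P0)[0]-p)/100,(R.inv()*fk(q,P0)[1]).as_rotvec()]
        s=least_squares(f,np.clip(q0,lo+1e-3,hi-1e-3),bounds=(lo,hi))
        if s.cost<1e-6: best.append(s.x)
    return best
SEEDS=[[a,.4,1.6,b,1.5,c] for a in(-.5,.5) for b in(0,1.5,-1,3.1) for c in(-1.6,0,1.6)]
def yaw(a):return Ro.from_euler('z',a,degrees=True)
def uniq(L):
    o=[]
    for q in L:
        if not any(np.abs(q-x).max()<.02 for x in o):o.append(q)
    return o
if __name__=='__main__':
    np.set_printoptions(suppress=True,precision=2)
    for fl in (0,1):
        print('flip',fl)
        Rs=yaw(5.5);print('pick',*uniq(ik(*tool(Rs,[451,23,0],fl),SEEDS)))
        for y in(-20,160):
            print('basin',y,*uniq(ik(*tool(yaw(y),[448,-308,55],fl),SEEDS)))
        for y in range(-60,181,30):
            for th in (0,120):
                Rt=Ro.from_rotvec(np.radians(-th)*np.array([-np.sin(np.radians(y)),np.cos(np.radians(y)),0]))*yaw(y)
                lip=np.array([477,305,150.])
                ps=lip-Rt.apply([-46,0,60])
                print('pour',y,th,*uniq(ik(*tool(Rt,ps,fl),SEEDS)))
E
sed -i '1i import numpy as np' ik.py; python3 ik.py
```

```text
flip 0
pick [0.03 0.52 1.97 0.   0.66 1.51]
basin -20 [-0.6   0.53  1.75  0.    0.87  1.32]
basin 160 [-0.66  0.38  2.01 -0.    0.74 -1.88]
pour -60 0
pour -60 120
pour -30 0 [0.4  0.51 1.68 0.   0.95 2.49]
pour -30 120
pour 0 0 [0.46 0.56 1.6  0.   0.99 2.03]
pour 0 120 [ 1.07  1.13  2.2   4.32  2.18 -1.37]
pour 30 0 [0.54 0.58 1.56 0.   1.   1.59]
pour 30 120 [ 0.58  1.25  2.36  3.23  2.57 -1.52]
pour 60 0 [ 0.63  0.56  1.59 -0.    0.99  1.15]
pour 60 120 [ 0.04  1.15  2.24  1.99  2.22 -1.84]
pour 90 0 [0.69 0.52 1.67 0.   0.96 0.69]
pour 90 120 [-0.06  1.07  1.95  1.58  2.1  -1.43]
pour 120 0 [0.74 0.45 1.78 0.   0.91 0.21]
pour 120 120 [ 0.02  1.11  1.59  1.35  2.25 -1.08]
pour 150 0 [ 0.73  0.38  1.91  0.    0.86 -0.32]
pour 150 120 [ 0.17  1.21  1.26  1.22  2.51 -0.82]
pour 180 0 [ 0.67  0.32  2.    0.    0.82 -0.9 ]
pour 180 120
flip 1
pick [ 0.03  0.52  1.97  0.    0.66 -1.63]
basin -20 [-0.6   0.53  1.75  0.    0.87 -1.82]
basin 160 [-0.66  0.38  2.01 -0.    0.74  1.26]
pour -60 0 [ 0.36  0.44  1.8   0.    0.9  -0.17]
pour -60 120
pour -30 0 [ 0.4   0.51  1.68  0.    0.95 -0.65]
pour -30 120
pour 0 0 [ 0.46  0.56  1.6   0.    0.99 -1.11]
pour 0 120 [1.07 1.13 2.2  4.32 2.18 1.77]
pour 30 0 [ 0.54  0.58  1.56  0.    1.   -1.55]
pour 30 120 [0.58 1.25 2.36 3.23 2.57 1.62]
pour 60 0 [ 0.63  0.56  1.59  0.    0.99 -1.99]
pour 60 120 [0.04 1.15 2.24 1.99 2.22 1.3 ]
pour 90 0 [ 0.69  0.52  1.67  0.    0.96 -2.45]
pour 90 120 [-0.06  1.07  1.95  1.58  2.1   1.71]
pour 120 0
pour 120 120 [0.02 1.11 1.59 1.35 2.25 2.06]
pour 150 0
pour 150 120 [0.17 1.21 1.26 1.22 2.51 2.32]
pour 180 0 [0.67 0.32 2.   0.   0.82 2.24]
pour 180 120
```

Emit:
carry_out([
  [[-5.9, -3.8, 0], [0, 0, 0], 87],
  [[-11.8, -7.6, 0], [0, 0, 0], 87],
  [[-17.7, -11.4, 0], [0, 0, 0], 87],
  [[-23.6, -15.2, 0], [0, 0, 0], 87],
  [[-29.5, -19, 0], [0, 0, 0], 87],
  [[-35.4, -22.8, 0], [0, 0, 0], 87],
  [[-41.3, -26.6, 0], [0, 0, 0], 87],
  [[-47.2, -30.4, 0], [0, 0, 0], 87],
  [[-53.1, -34.2, 0], [0, 0, 0], 87],
  [[-59, -38, 0], [0, 0, 0], 87],
])

```text
t: 4.03
ee_pos: [472.7, 303.7, 373.4]
orientation: [-0.441, -2.4, -0.809]
ft_force: [0.1, 0.2, -0.7]
width: 86.6
```

```bash
python3 log.py
```

```text
{'t': 4.033, 'qpos': [0.158, 0.35, 1.629, 0.761, 1.584, -1.209], 'ee_pos': [472.695, 303.673, 373.399], 'orientation': [-0.441, -2.4, -0.809], 'ft_force': [0.073, 0.216, -0.653], 'moment': [-0.24, -0.21, 0.015], 'width': 86.595}
```

Emit:
carry_out([
  [[-5.9, -3.8, 0], [0, 0, 0], 87],
  [[-11.8, -7.6, 0], [0, 0, 0], 87],
  [[-17.7, -11.4, 0], [0, 0, 0], 87],
  [[-23.6, -15.2, 0], [0, 0, 0], 87],
  [[-29.5, -19, 0], [0, 0, 0], 87],
  [[-35.4, -22.8, 0], [0, 0, 0], 87],
  [[-41.3, -26.6, 0], [0, 0, 0], 87],
])

```text
t: 4.62
ee_pos: [472.4, 304.5, 374.4]
orientation: [0.566, 3.083, -0.002]
ft_force: [-0.8, -0.3, -0.3]
width: 87.3
```

Emit:
carry_out([
  [[0, 0, -7], [4, -25, -8], 87],
  [[0, 0, -14], [8, -50, -16], 87],
  [[0, 0, -21], [12, -75, -24], 87],
  [[0, 0, -28], [16, -100, -32], 87],
  [[0, 0, -35], [20, -125, -40], 87],
  [[0, 0, -42], [24, -150, -48], 87],
  [[0, 0, -49], [28, -175, -56], 87],
  [[0, 0, -56], [32, -200, -64], 87],
  [[0, 0, -63], [36, -225, -72], 87],
  [[0, 0, -70], [40, -250, -80], 87],
])

```text
t: 5.45
ee_pos: [511.8, 53.1, 292.5]
orientation: [2.243, 2.199, 0.0]
ft_force: [0.0, -0.1, -0.4]
width: 87.1
```

Emit:
carry_out([
  [[0, 0, -7], [0, -2.4, -7], 70],
  [[0, 0, -14], [0, -4.8, -14], 60],
  [[0, 0, -21], [0, -7.2, -21], 50],
  [[0, 0, -28], [0, -9.6, -28], 50],
  [[0, 0, -35], [0, -12, -35], 50],
  [[0, 0, -42], [0, -14.4, -42], 50],
  [[0, 0, -49], [0, -16.8, -49], 50],
  [[0, 0, -56], [0, -19.2, -56], 50],
  [[0, 0, -63], [0, -21.6, -63], 50],
  [[0, 0, -70], [0, -24, -70], 50],
])

```text
t: 6.28
ee_pos: [511.8, 30.2, 222.5]
orientation: [3.099, 0.515, 0.0]
ft_force: [-0.3, -0.1, 0.3]
width: 50.3
```

```bash
python3 log.py
```

```text
{'t': 6.283, 'qpos': [0.036, 0.259, 1.876, 0.0, 1.007, 1.277], 'ee_pos': [511.822, 30.181, 222.452], 'orientation': [3.099, 0.515, 0.0], 'ft_force': [-0.256, -0.092, 0.322], 'moment': [-0.058, 0.117, 0.047], 'width': 50.344}
```

Another -13.7° of turn is still needed. I'll look with the wrist camera to refine the grip's place and direction.

Run:
```python
from h import *
im=vision.get_image('wrist'); save('w1',im)
K,d,R,t=cm('wrist'); print(-R.T@t,R[2])
for q in ['grip','strainer']: print(q,[(np.round(c2w('wrist',r['point']),1),round(r['confidence'],2)) for r in place_of(q,'wrist')][:3])
```

```text
[591.74928773  56.01870453 384.05333274] [-0.29100416 -0.09543333 -0.95195013]
grip [(array([515.2,  28.6,  75. ]), 0.67)]
strainer [(array([455.3,  22.7,   4.2]), 0.72), (array([450.6,  39. ,   9.6]), 0.29)]
```

View pics/w1.png

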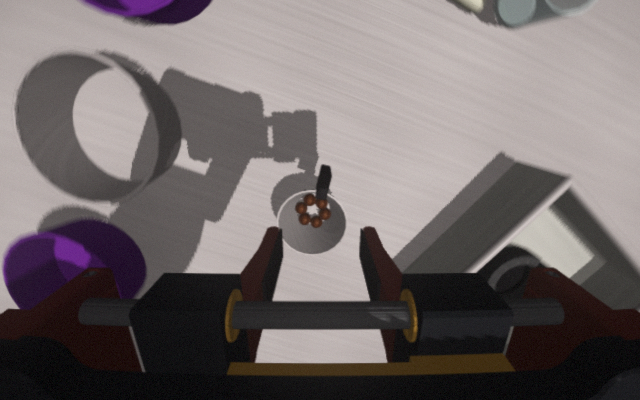

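```bash
cat > ov.py <<'E'
from h import *
def pts(x,y,yaw):
    a=np.radians(yaw);c,s=np.cos(a),np.sin(a)
    th=np.linspace(0,2*np.pi,60)
    rim=np.c_[46*np.cos(th),46*np.sin(th),0*th+60]
    top=np.array([[47,-6,98],[77,-6,98],[77,6,98],[47,6,98]]); bot=top.copy(); bot[:,2]=50
    f=lambda P:np.c_[x+c*P[:,0]-s*P[:,1],y+s*P[:,0]+c*P[:,1],P[:,2]]
    return f(rim),f(top),f(bot)
def draw(img,cam,x,y,yaw,k,off):
    for P,col in zip(pts(x,y,yaw),[(0,255,0),(255,0,255),(255,255,0)]):
        u=((proj(cam,P)-off+.5)*k-.5); cv2.polylines(img,[np.round(u*16).astype(int).reshape(-1,1,2)],True,col,1,cv2.LINE_AA,4)
E
python3 - <<'E'
from ov import *
import sys
X=(451.5,23,5.5)
w=cv2.imread('pics/w1.png')[150:265,260:370]; tp=cv2.imread('pics/top0.png')[185:255,275:345]
a=cv2.resize(w,None,fx=5,fy=5,interpolation=cv2.INTER_CUBIC); draw(a,'wrist',*X,5,np.array([260,150]))
cv2.imwrite('pics/ovw.png',a)
b=cv2.resize(tp,None,fx=8,fy=8,interpolation=cv2.INTER_CUBIC); draw(b,'top',*X,8,np.array([275,185])); cv2.imwrite('pics/ovt.png',b)
E
```

```text
(no output)
```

View pics/ovw.png

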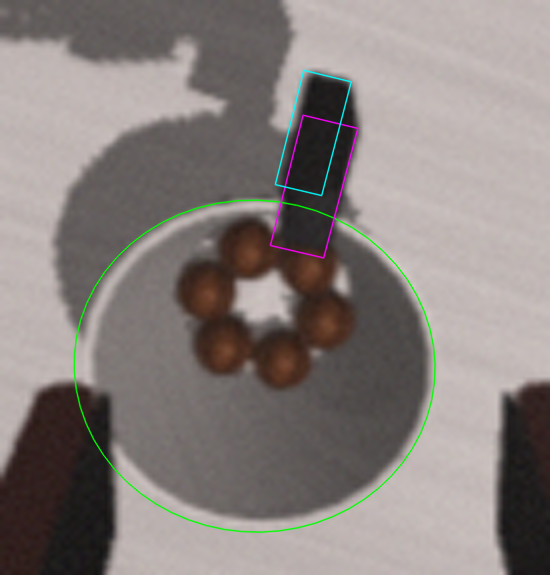

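View pics/ovt.png

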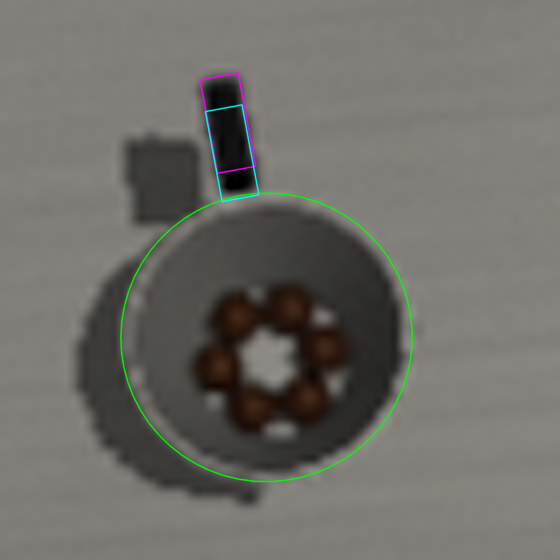

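Run:
```python
from ov import *
# silhouette fit of grip in both views
from scipy.optimize import minimize
V=[]
for cam,f,roi in [('wrist','pics/w1.png',(310,345,160,210)),('top','pics/top0.png',(292,314,190,214))]:
    g=cv2.cvtColor(cv2.imread(f),cv2.COLOR_BGR2GRAY); x0,x1,y0,y1=roi
    S=6; big=cv2.resize(g[y0:y1,x0:x1],None,fx=S,fy=S,interpolation=cv2.INTER_CUBIC)
    m=(big<(50 if cam=='wrist' else 48)).astype(np.uint8)
    n,l,s,c=cv2.connectedComponentsWithStats(m); i=1+np.argmax(s[1:,4]); V.append((cam,(l==i).astype(np.uint8),np.array([x0,y0]),S)); print(cam,s[i])
def cost(X,ret=0):
    tot=[]
    for cam,m,off,S in V:
        _,t,b=pts(*X); u=((proj(cam,np.r_[t,b])-off+.5)*S-.5)
        h=cv2.convexHull(np.round(u*16).astype(np.int32)); r=np.zeros_like(m); cv2.fillConvexPoly(r,h,1,cv2.LINE_8,4)
        tot.append((r!=m).sum()/m.sum())
    return tot if ret else sum(tot)
for sel in ([0],[1],[0,1]):
    VV=V; V=[VV[i] for i in sel]
    best=min(((cost((gx-62*np.cos(np.radians(a)),gy-62*np.sin(np.radians(a)),a)),gx,gy,a) for gx in np.arange(507,520,1) for gy in np.arange(24,33,.5) for a in np.arange(-2,14,1)))
    print(sel,best); V=VV
```

```text
wrist [    0    33   125   247 14352]
top [  52   31   37   83 1982]Traceback (most recent call last):
  File "<stdin>", line 19, in <module>
  File "<stdin>", line 19, in <genexpr>
  File "<stdin>", line 13, in cost
  File "h.py", line 10, in proj
    K,d,R,t=cm(c); return cv2.projectPoints(np.array(P,float).reshape(-1,3),cv2.Rodrigues(R)[0],t,K,d)[0].reshape(-1,2)
            ~~^^^
  File "h.py", line 5, in cm
    m=vision.camera_model(c); R=cv2.Rodrigues(np.array(m['rvec'],float))[0]; t=np.array(m['tvec'],float).ravel()
ValueError: time passes only in moves, steps and waits
```

```bash
cat >> h.py <<'E'
from functools import lru_cache
cm=lru_cache(None)(cm)
E
python3 - <<'E'
from ov import *
print(monitor.get_obs()['t'])
V=[]
for cam,f,roi,th in [('wrist','pics/w1.png',(310,345,160,203),55),('top','pics/top0.png',(292,314,190,214),48)]:
    g=cv2.imread(f)[:,:,::1].max(2); x0,x1,y0,y1=roi
    S=6; big=cv2.resize(g[y0:y1,x0:x1],None,fx=S,fy=S,interpolation=cv2.INTER_CUBIC)
    m=(big<th).astype(np.uint8)
    n,l,s,c=cv2.connectedComponentsWithStats(m); i=1+np.argmax(s[1:,4]); V.append((cam,(l==i).astype(np.uint8),np.array([x0,y0]),S)); print(cam,s[i])
    cv2.imwrite('pics/m_%s.png'%cam,np.hstack([big,255*V[-1][1]]))
def cost(X):
    tot=0
    for cam,m,off,S in V:
        _,t,b=pts(*X); u=((proj(cam,np.r_[t,b])-off+.5)*S-.5)
        h=cv2.convexHull(np.round(u*16).astype(np.int32)); r=np.zeros_like(m); cv2.fillConvexPoly(r,h,1,cv2.LINE_8,4)
        tot+=(r!=m).sum()/m.sum()
    return tot
for sel in ([0],[1],[0,1]):
    VV=V; V=[VV[i] for i in sel]
    print(sel,min(((cost((gx-62*np.cos(np.radians(a)),gy-62*np.sin(np.radians(a)),a)),gx,gy,a) for gx in np.arange(507,520,1) for gy in np.arange(24,33,.5) for a in np.arange(-2,14,1)))); V=VV
E
```

```text
6.4333
wrist [   33    32    93   214 13143]
top [  52   31   37   83 1958]
[0] (np.float64(0.18245453853762458), np.int64(513), np.float64(28.5), np.int64(11))
[1] (np.float64(0.4341164453524004), np.int64(511), np.float64(29.0), np.int64(2))
[0, 1] (np.float64(0.692847212135046), np.int64(512), np.float64(28.0), np.int64(6))
```

View pics/m_wrist.png

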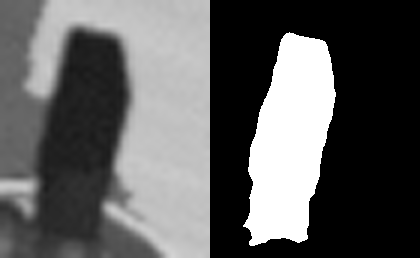

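Emit:
carry_out([
  [[0, 0, -7], [0.5, -1, -20], 50],
  [[0, 0, -13.7], [1, -1.8, -40], 50],
  [[0, 0, -13.7], [1, -1.8, -62], 50],
  [[0, 0, -13.7], [1, -1.8, -84], 50],
  [[0, 0, -13.7], [1, -1.8, -106], 50],
  [[0, 0, -13.7], [1, -1.8, -124], 50],
  [[0, 0, -13.7], [1, -1.8, -140], 50],
  [[0, 0, -13.7], [1, -1.8, -154], 50],
  [[0, 0, -13.7], [1, -1.8, -163], 50],
  [[0, 0, -13.7], [1, -1.8, -163], 50],
])

```text
t: 7.27
ee_pos: [512.0, 28.6, 58.5]
orientation: [-3.138, -0.155, 0.004]
ft_force: [-0.5, -0.4, 0.1]
width: 50.3
```

```bash
python3 log.py
python3 - <<'E'
from h import *
save('w2',vision.get_image('wrist'))
E
```

```text
{'t': 7.267, 'qpos': [0.033, 0.522, 1.968, 0.0, 0.655, 1.504], 'ee_pos': [512.049, 28.604, 58.49], 'orientation': [-3.138, -0.155, 0.004], 'ft_force': [-0.454, -0.432, 0.109], 'moment': [-0.01, 0.128, 0.021], 'width': 50.316}
```

View pics/w2.png

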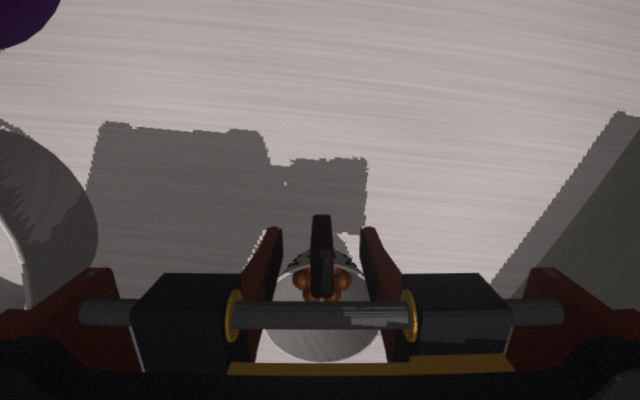

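The grip stands centred between the fingers, at x 322 with the fingers at 278 and 366. Closing now.

Emit:
carry_out([
  [[0, 0, 0], [0, 0, 0], 30],
  [[0, 0, 0], [0, 0, 0], 14],
  [[0, 0, 0], [0, 0, 0], 6],
  [[0, 0, 0], [0, 0, 0], 3],
  [[0, 0, 0], [0, 0, 0], 3],
  [[0, 0, 0], [0, 0, 0], 3],
  [[0, 0, 0], [0, 0, 0], 3],
  [[0, 0, 0], [0, 0, 0], 3],
])

```text
t: 7.98
ee_pos: [513.0, 28.5, 59.9]
orientation: [-3.138, -0.151, -0.001]
ft_force: [0.0, 0.0, 3.4]
width: 12.0
```

Emit:
carry_out([
  [[0, 0, 0], [0, 0, 3], 3],
  [[0, 0, 0], [0, 0, 10], 3],
  [[0, 0, 0], [0, 0, 20], 3],
  [[0, 0, 0], [0, 0, 30], 3],
  [[0, 0, 0], [0, 0, 40], 3],
  [[0, 0, 0], [0, 0, 50], 3],
])

```text
t: 8.48
ee_pos: [513.0, 28.5, 111.1]
orientation: [-3.138, -0.151, -0.001]
ft_force: [0.4, -0.5, -1.1]
width: 12.0
```

```bash
python3 log.py
python3 - <<'E'
from h import *
save('w3',vision.get_image('wrist')); s=vision.get_image('scene'); save('s3',cv2.resize(s[150:250,270:400],None,fx=5,fy=5,interpolation=cv2.INTER_CUBIC))
E
```

```text
{'t': 8.483, 'qpos': [0.032, 0.429, 1.949, 0.0, 0.763, 1.507], 'ee_pos': [513.021, 28.529, 111.106], 'orientation': [-3.138, -0.151, -0.001], 'ft_force': [0.364, -0.48, -1.081], 'moment': [0.006, 0.077, -0.093], 'width': 11.972}
```

View pics/s3.png

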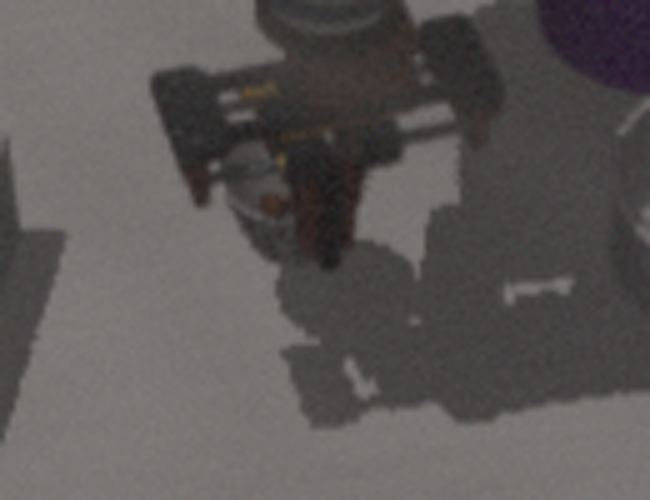

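View pics/w3.png

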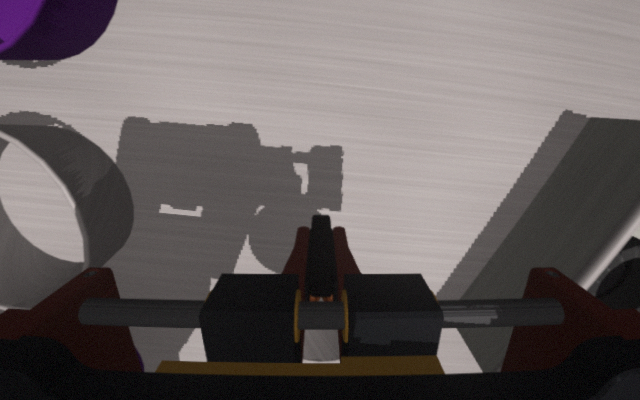

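```bash
cat > plan.py <<'E'
from ik import *
np.set_printoptions(suppress=True,precision=2)
print('P',P0)
y=95.5; lip=np.array([475,329,170.])
ax=np.array([np.sin(np.radians(y)),-np.cos(np.radians(y)),0]); print('axis',ax)
q=None; p0=None
for th in range(0,131,10):
    Rt=Ro.from_rotvec(np.radians(th)*ax)*yaw(y)
    ps=lip-Rt.apply([-46,0,60]); p,R=tool(Rt,ps,0)
    if p0 is None:p0=p
    s=ik(p,R,[q] if q is not None else [[.7,.45,1.7,0,.95,.6]])
    if not s: print(th,'fail',p); continue
    qn=s[0]; dq=0 if q is None else np.abs(qn-q).max(); q=qn
    w=p-R.apply([0,0,310]); print(th,'tcp',np.round(p,1),'d',np.round(p-p0,1),'q',q,'dq',round(dq,2),'wrist',np.round(w))
E
python3 plan.py
```

```text
P [312.45  -0.08 563.33  77.65 485.05 309.67  -0.    -0.    11.89]
axis [1.  0.1 0. ]
0 tcp [464.6 436.5 170. ] d [0. 0. 0.] q [ 0.74  0.5   1.64 -0.    1.    0.64] dq 0 wrist [465. 437. 480.]
10 tcp [464.8 434.9 188.8] d [ 0.2 -1.6 18.8] q [0.66 0.44 1.7  0.19 0.91 0.46] dq 0.19 wrist [470. 381. 494.]
20 tcp [465.3 430.  206.9] d [ 0.6 -6.5 36.9] q [0.58 0.39 1.77 0.41 0.86 0.23] dq 0.23 wrist [475. 324. 498.]
30 tcp [466.  422.1 224. ] d [  1.4 -14.4  54. ] q [ 0.49  0.37  1.83  0.66  0.85 -0.03] dq 0.26 wrist [481. 268. 492.]
40 tcp [467.1 411.4 239.4] d [  2.4 -25.2  69.4] q [ 0.39  0.36  1.88  0.9   0.9  -0.29] dq 0.26 wrist [486. 213. 477.]
50 tcp [468.3 398.1 252.7] d [  3.7 -38.4  82.7] q [ 0.3   0.38  1.93  1.11  1.   -0.52] dq 0.23 wrist [491. 162. 452.]
60 tcp [469.8 382.8 263.5] d [  5.2 -53.8  93.5] q [ 0.21  0.43  1.96  1.26  1.13 -0.72] dq 0.19 wrist [496. 116. 419.]
70 tcp [471.5 365.8 271.5] d [  6.8 -70.7 101.5] q [ 0.13  0.5   1.98  1.37  1.28 -0.87] dq 0.16 wrist [499.  76. 378.]
80 tcp [473.2 347.7 276.4] d [  8.6 -88.8 106.4] q [ 0.06  0.59  1.99  1.45  1.44 -1.  ] dq 0.16 wrist [502.  44. 330.]
90 tcp [475. 329. 278.] d [  10.4 -107.5  108. ] q [ 0.02  0.69  1.99  1.5   1.61 -1.11] dq 0.17 wrist [505.  20. 278.]
100 tcp [476.8 310.3 276.4] d [  12.1 -126.2  106.4] q [-0.01  0.8   1.97  1.53  1.77 -1.2 ] dq 0.17 wrist [506.   6. 223.]
110 tcp [478.5 292.2 271.5] d [  13.9 -144.3  101.5] q [-0.02  0.92  1.94  1.56  1.94 -1.28] dq 0.17 wrist [506.   2. 165.]
120 tcp [480.2 275.2 263.5] d [  15.5 -161.3   93.5] q [-0.01  1.04  1.9   1.59  2.1  -1.34] dq 0.17 wrist [506.   8. 109.]
130 tcp [481.7 259.9 252.7] d [  17.  -176.6   82.7] q [ 0.02  1.15  1.85  1.62  2.27 -1.39] dq 0.17 wrist [504.  24.  53.]
```

The strainer is held: width 12.0, about 1 N of weight, and the picture shows it level. Carrying it to the bowl with a 90° turn.

Emit:
carry_out([
  [[0, 0, 2], [-1, 6, 15], 3],
  [[0, 0, 6], [-3, 18, 35], 3],
  [[0, 0, 11], [-6, 36, 55], 3],
  [[0, 0, 16], [-8, 58, 72], 3],
  [[0, 0, 21], [-11, 82, 84], 3],
  [[0, 0, 26], [-14, 107, 90], 3],
  [[0, 0, 31], [-17, 132, 90], 3],
  [[0, 0, 36], [-20, 157, 90], 3],
  [[0, 0, 41], [-22, 182, 90], 3],
  [[0, 0, 46], [-25, 207, 90], 3],
])

```text
t: 9.42
ee_pos: [487.3, 236.6, 199.7]
orientation: [2.827, 1.371, -0.0]
ft_force: [-0.3, -0.4, -1.0]
width: 11.9
```

Emit:
carry_out([
  [[0, 0, 5], [-3, 25, 0], 3],
  [[0, 0, 10], [-6, 50, 0], 3],
  [[0, 0, 15], [-9, 75, 0], 3],
  [[0, 0, 20], [-12, 100, -2], 3],
  [[0, 0, 25], [-15, 124, -6], 3],
  [[0, 0, 30], [-17, 146, -12], 3],
  [[0, 0, 35], [-19, 166, -18], 3],
  [[0, 0, 39], [-21, 183, -24], 3],
  [[0, 0, 42], [-22, 195, -29], 3],
  [[0, 0, 44], [-23, 201, -31], 3],
])

```text
t: 10.25
ee_pos: [463.9, 437.7, 167.5]
orientation: [-2.107, -2.329, 0.002]
ft_force: [0.4, -0.0, -1.8]
width: 11.8
```

```bash
python3 log.py
python3 - <<'E'
from h import *
t=vision.get_image('top'); save('t4',cv2.resize(t[130:330,100:350],None,fx=3,fy=3,interpolation=cv2.INTER_CUBIC))
E
```

```text
{'t': 10.25, 'qpos': [0.738, 0.505, 1.638, 0.0, 0.999, 0.637], 'ee_pos': [463.933, 437.731, 167.476], 'orientation': [-2.107, -2.329, 0.002], 'ft_force': [0.425, -0.027, -1.759], 'moment': [-0.037, 0.055, -0.037], 'width': 11.83}
```

View pics/t4.png

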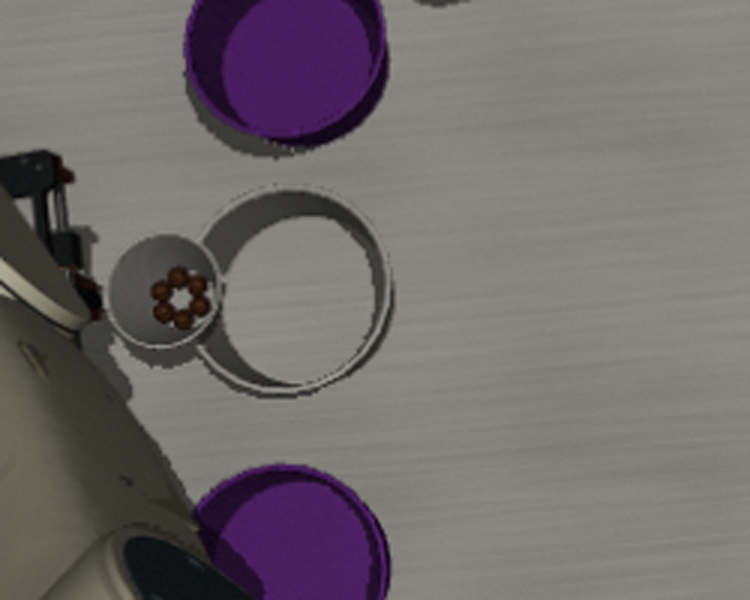

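The strainer stands upright left of the bowl with its pouring lip over it, and all six stones show inside. Tilting about the lip, first 60°.

Emit:
carry_out([
  [[5.97, 0.58, 0], [0, -0.6, 11.3], 3],
  [[11.94, 1.15, 0], [0.2, -2.4, 22.5], 3],
  [[17.91, 1.73, 0], [0.5, -5.3, 33.4], 3],
  [[23.88, 2.3, 0], [0.9, -9.3, 43.9], 3],
  [[29.85, 2.88, 0], [1.4, -14.4, 54], 3],
  [[35.82, 3.46, 0], [2, -20.5, 63.5], 3],
  [[41.79, 4.03, 0], [2.7, -27.6, 72.3], 3],
  [[47.76, 4.6, 0], [3.4, -35.5, 80.3], 3],
  [[53.73, 5.18, 0], [4.3, -44.3, 87.4], 3],
  [[59.7, 5.76, 0], [5.2, -53.7, 93.5], 3],
])

```text
t: 11.13
ee_pos: [470.6, 381.8, 263.7]
orientation: [-1.492, -1.642, -0.869]
ft_force: [-0.8, -0.7, -1.9]
width: 11.8
```

```bash
python3 log.py
python3 - <<'E'
from h import *
from scipy.spatial.transform import Rotation as Ro
o=monitor.get_obs(); R=Ro.from_rotvec(o['orientation']).as_matrix(); print('tool x',R[:,0],'z',R[:,2]); print('lip',o['ee_pos']-108*R[:,0])
t=vision.get_image('top'); save('t5',cv2.resize(t[130:330,100:350],None,fx=3,fy=3,interpolation=cv2.INTER_CUBIC))
E
```

```text
{'t': 11.133, 'qpos': [0.203, 0.428, 1.962, 1.269, 1.129, -0.726], 'ee_pos': [470.601, 381.802, 263.706], 'orientation': [-1.492, -1.642, -0.869], 'ft_force': [-0.822, -0.736, -1.879], 'moment': [-0.665, 0.05, 0.023], 'width': 11.794}
tool x [-0.04907904  0.49345496  0.86838554] z [-0.08004182  0.86469383 -0.49588093]
lip [475.90196798 328.50894437 169.92057448]
```

View pics/t5.png

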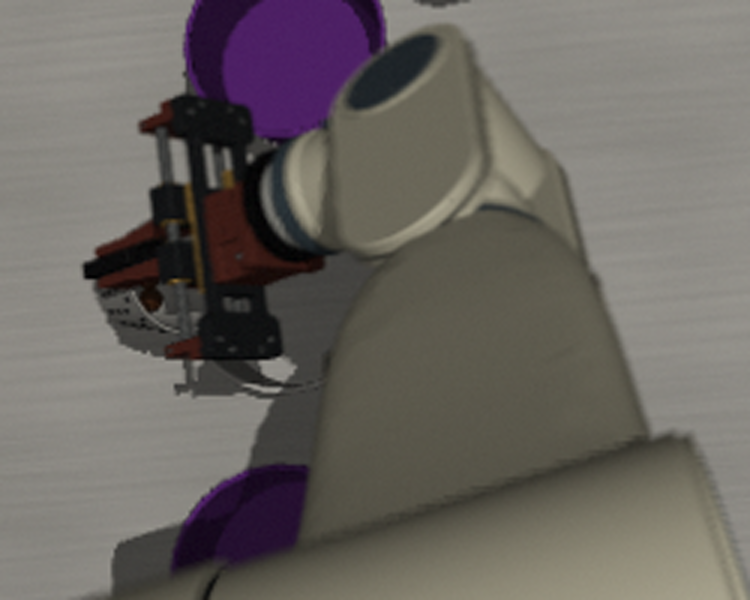

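Emit:
carry_out([
  [[5.97, 0.58, 0], [1, -10, 5.1], 3],
  [[11.94, 1.15, 0], [2, -20.5, 9.2], 3],
  [[17.91, 1.73, 0], [3, -31.4, 12.1], 3],
  [[23.88, 2.3, 0], [4.1, -42.5, 13.9], 3],
  [[29.85, 2.88, 0], [5.2, -53.7, 14.5], 3],
  [[35.82, 3.46, 0], [6.3, -65, 13.9], 3],
  [[41.79, 4.03, 0], [7.3, -76.1, 12.1], 3],
  [[47.76, 4.6, 0], [8.4, -87, 9.2], 3],
  [[53.73, 5.18, 0], [9.4, -97.4, 5.1], 3],
  [[59.7, 5.76, 0], [10.4, -107.5, 0], 3],
])

```text
t: 12.02
ee_pos: [480.7, 274.4, 261.7]
orientation: [-0.765, -0.842, -1.327]
ft_force: [0.9, 0.1, -1.3]
width: 11.9
```

Emit:
carry_out([
  [[0, 0, 0], [0, 0, 0], 3],
  [[0, 0, 0], [0, 0, 0], 3],
  [[0, 0, 0], [0, 0, 0], 3],
  [[0, 0, 0], [0, 0, 0], 3],
  [[0, 0, 0], [0, 0, 0], 3],
  [[0, 0, 0], [0, 0, 0], 3],
])

```text
t: 12.52
ee_pos: [480.4, 275.4, 263.8]
orientation: [-0.766, -0.848, -1.328]
ft_force: [1.1, 0.1, -1.2]
width: 11.7
```

```bash
python3 log.py
python3 - <<'E'
from h import *
t=vision.get_image('scene'); save('s6',cv2.resize(t[120:280,330:530],None,fx=4,fy=3.75,interpolation=cv2.INTER_CUBIC))
save('w6',vision.get_image('wrist'))
E
```

```text
{'t': 12.517, 'qpos': [-0.007, 1.035, 1.902, 1.585, 2.102, -1.338], 'ee_pos': [480.449, 275.442, 263.775], 'orientation': [-0.766, -0.848, -1.328], 'ft_force': [1.079, 0.054, -1.206], 'moment': [-0.533, 0.054, -0.025], 'width': 11.744}
```

View pics/s6.png

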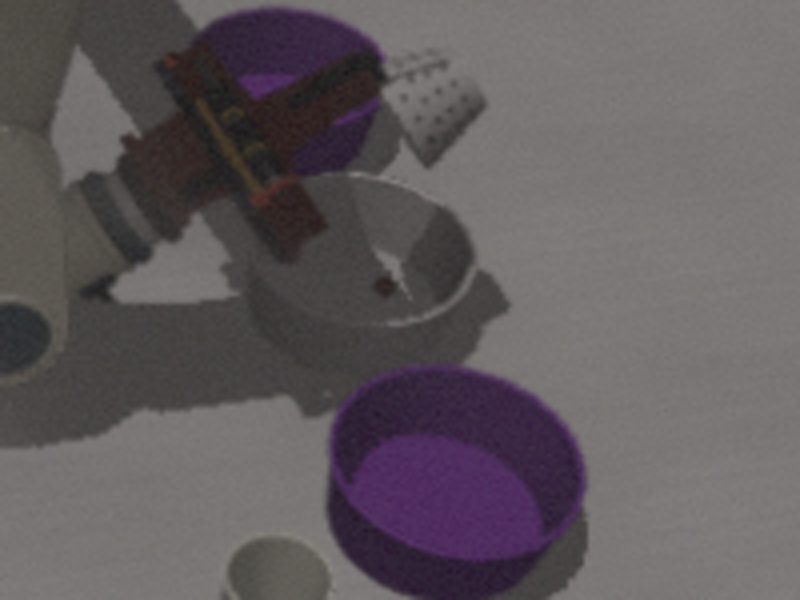

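View pics/w6.png

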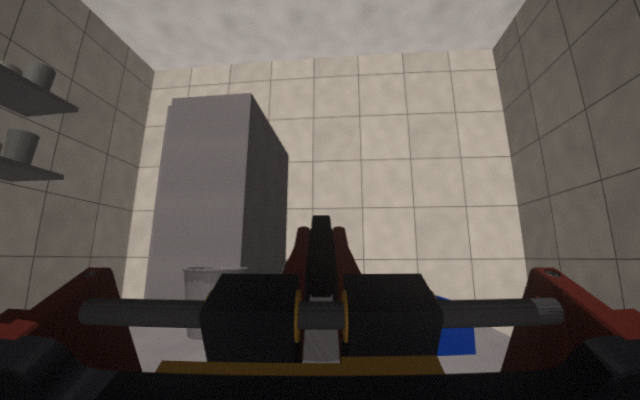

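One stone shows in the steel bowl and its near wall hides the rest of the floor. The weight on the wrist dropped by about 0.6 N, which matches six stones. A little extra tilt and shake to be sure, then upright again.

Emit:
carry_out([
  [[3, 0.3, 0], [0, 0, 4], 3],
  [[5, 0.5, 0], [0, 0, 8], 3],
  [[2, 0.2, 0], [0, 0, 4], 3],
  [[5, 0.5, 0], [0, 0, 8], 3],
  [[5, 0.5, 0], [0, 0, 8], 3],
  [[5, 0.5, 0], [0, 0, 8], 3],
  [[2, 0.2, 0], [0, 0, 4], 3],
  [[0, 0, 0], [0, 0, 0], 3],
])

```text
t: 13.28
ee_pos: [480.2, 275.6, 261.8]
orientation: [-0.769, -0.847, -1.326]
ft_force: [0.2, -1.5, -0.6]
width: 11.9
```

Emit:
carry_out([
  [[-5.97, -0.58, 0], [-1, 10.1, 5.1], 3],
  [[-11.94, -1.15, 0], [-2, 20.5, 9.2], 3],
  [[-17.91, -1.73, 0], [-3, 31.4, 12.1], 3],
  [[-23.88, -2.3, 0], [-4.1, 42.5, 13.9], 3],
  [[-29.85, -2.88, 0], [-5.2, 53.7, 14.5], 3],
  [[-35.82, -3.46, 0], [-6.3, 65, 15], 3],
  [[-41.79, -4.03, 0], [-7.3, 76.1, 15], 3],
  [[-47.76, -4.6, 0], [-8.4, 87, 15], 3],
  [[-53.73, -5.18, 0], [-9.4, 97.4, 15], 3],
  [[-59.7, -5.76, 0], [-10.4, 107.5, 15], 3],
])

```text
t: 14.12
ee_pos: [470.2, 382.3, 277.7]
orientation: [-1.5, -1.649, -0.862]
ft_force: [-0.4, 0.5, -1.3]
width: 11.8
```

Emit:
carry_out([
  [[-5.97, -0.58, 0], [-0.5, 9, -3], 3],
  [[-11.94, -1.15, 0], [-1, 17, -6], 3],
  [[-17.91, -1.73, 0], [-1.7, 25, -10], 3],
  [[-23.88, -2.3, 0], [-2.5, 32, -15], 3],
  [[-29.85, -2.88, 0], [-3, 38, -20], 3],
  [[-35.82, -3.46, 0], [-3.5, 43, -25], 3],
  [[-41.79, -4.03, 0], [-4, 47, -30], 3],
  [[-47.76, -4.6, 0], [-4.5, 50, -35], 3],
  [[-53.73, -5.18, 0], [-5, 53, -40], 3],
  [[-59.7, -5.76, 0], [-5.2, 53.7, -45], 3],
])

```text
t: 14.95
ee_pos: [465.2, 436.6, 233.3]
orientation: [2.109, 2.321, -0.0]
ft_force: [0.3, 0.8, -2.1]
width: 11.6
```

```bash
python3 log.py
python3 - <<'E'
from h import *
t=vision.get_image('top'); save('t7',cv2.resize(t[130:330,100:350],None,fx=3,fy=3,interpolation=cv2.INTER_CUBIC))
E
```

```text
{'t': 14.95, 'qpos': [0.738, 0.431, 1.591, -0.006, 1.12, 0.645], 'ee_pos': [465.174, 436.645, 233.261], 'orientation': [2.109, 2.321, -0.0], 'ft_force': [0.256, 0.809, -2.084], 'moment': [0.031, 0.122, 0.009], 'width': 11.649}
```

View pics/t7.png

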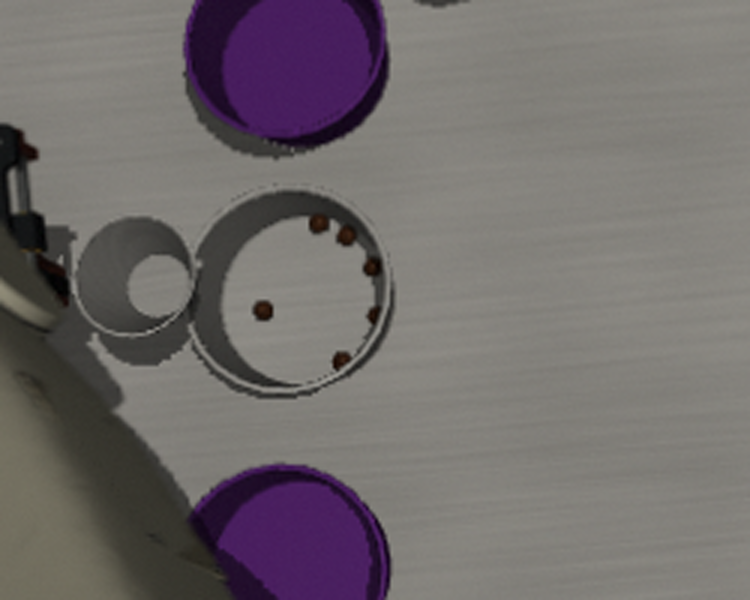

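All six stones lie in the steel bowl, at crop pixels (319,223), (346,235), (372,267), (374,315), (342,361) and (263,310). The strainer's bottom shows bare. Now to the basin.

Emit:
carry_out([
  [[0, 0, -2], [1, -15, 4], 3],
  [[0, 0, -6], [2, -40, 8], 3],
  [[0, 0, -10.5], [4, -70, 12], 3],
  [[0, 0, -15], [6, -102, 16], 3],
  [[0, 0, -20], [8, -134, 20], 3],
  [[0, 0, -25], [9, -166, 20], 3],
  [[0, 0, -30], [10, -198, 20], 3],
  [[0, 0, -35], [12, -230, 20], 3],
  [[0, 0, -40], [14, -262, 20], 3],
])

```text
t: 15.75
ee_pos: [477.8, 171.6, 252.4]
orientation: [-2.784, -1.453, -0.002]
ft_force: [0.6, 0.5, -1.3]
width: 12.0
```

Emit:
carry_out([
  [[0, 0, -5], [1, -32, 2], 3],
  [[0, 0, -10], [2, -64, 4], 3],
  [[0, 0, -15], [4, -96, 6], 3],
  [[0, 0, -20], [6, -128, 8], 3],
  [[0, 0, -25], [8, -160, 10], 3],
  [[0, 0, -30], [9, -192, 12], 3],
  [[0, 0, -34], [10, -220, 14], 3],
  [[0, 0, -37], [12, -240, 16], 3],
  [[0, 0, -38], [14, -250, 16], 3],
  [[0, 0, -38], [14, -250, 16], 3],
])

```text
t: 16.58
ee_pos: [492.2, -77.7, 268.4]
orientation: [-3.106, -0.472, -0.002]
ft_force: [-0.1, 1.4, -1.4]
width: 11.4
```

```bash
python3 log.py
python3 - <<'E'
from h import *
save('w8',vision.get_image('wrist'))
for q in ['drain','basin']: print(q,[(np.round(c2w('wrist',r['point']),1),round(r['confidence'],2)) for r in place_of(q,'wrist')][:3])
E
```

```text
{'t': 16.583, 'qpos': [-0.181, 0.179, 1.861, 0.001, 1.1, 1.088], 'ee_pos': [492.163, -77.704, 268.404], 'orientation': [-3.106, -0.472, -0.002], 'ft_force': [-0.069, 1.405, -1.371], 'moment': [0.023, 0.093, 0.008], 'width': 11.4}
drain [(array([ 454.6, -304.5,   39.6]), 0.66)]
basin []
```

View pics/w8.png

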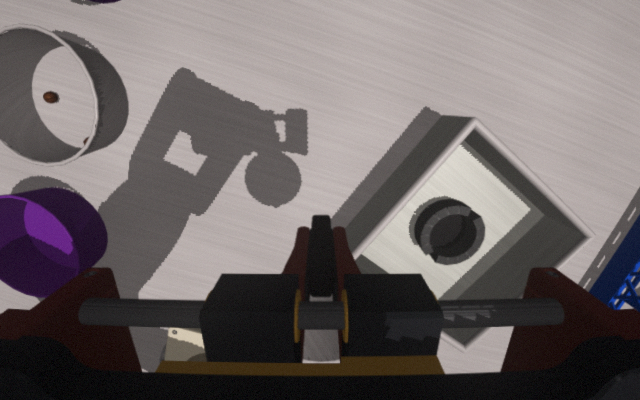

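```bash
cat > ovb.py <<'E'
from h import *
def bpts(x,y,yaw):
    a=np.radians(yaw);c,s=np.cos(a),np.sin(a); f=lambda P:np.c_[x+c*P[:,0]-s*P[:,1],y+s*P[:,0]+c*P[:,1],P[:,2]]
    sq=lambda h,z:np.array([[-h,-h,z],[h,-h,z],[h,h,z],[-h,h,z]],float)
    th=np.linspace(0,2*np.pi,60); ci=lambda r,z:np.c_[r*np.cos(th),r*np.sin(th),0*th+z]
    n=lambda sg:np.array([[sg*37,-8.5,40],[sg*51,-8.5,40],[sg*51,8.5,40],[sg*37,8.5,40]],float)
    return [f(p) for p in (sq(130,90),sq(122,90),ci(51,40),ci(37,40),n(1),n(-1))]
def drawb(img,cam,X,k,off):
    for P in bpts(*X):
        u=((proj(cam,P)-off+.5)*k-.5); cv2.polylines(img,[np.round(u*16).astype(int).reshape(-1,1,2)],True,(0,255,0),1,cv2.LINE_AA,4)
E
python3 - <<'E'
from ovb import *
X=(448.5,-308,-20)
for f,cam,(x0,x1,y0,y1) in [('w8','wrist',(340,600,110,310)),('top0','top',(365,505,145,285))]:
    k=3 if cam=='wrist' else 4
    a=cv2.resize(cv2.imread('pics/%s.png'%f)[y0:y1,x0:x1],None,fx=k,fy=k,interpolation=cv2.INTER_CUBIC); 
    drawb(a,cam,X,k,np.array([x0,y0])); cv2.imwrite('pics/ob_%s.png'%cam,a)
E
```

```text
(no output)
```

View pics/ob_wrist.png

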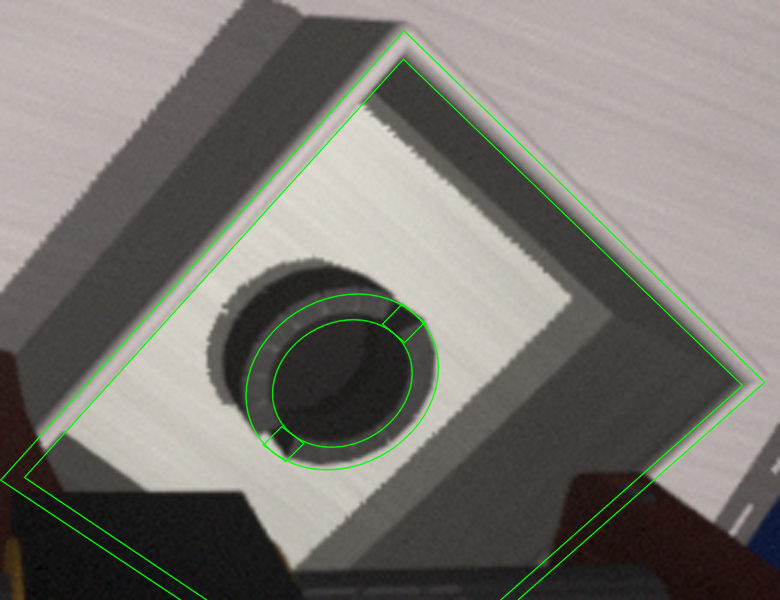

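View pics/ob_top.png

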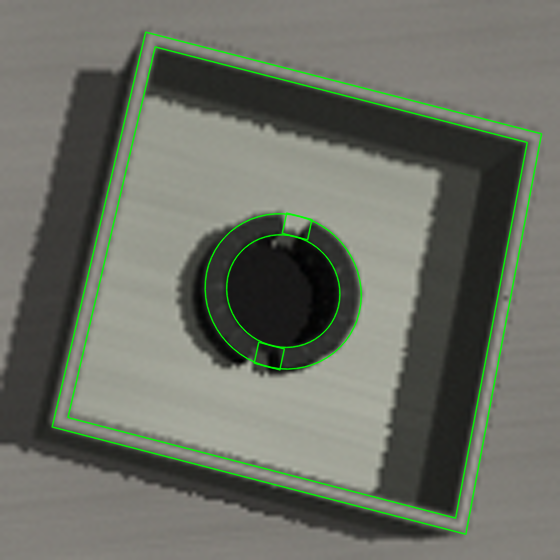

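The model at (448.5, -308), yaw -20°, fits both views, with the notches lying under its marks. Carrying on to above the drain.

Emit:
carry_out([
  [[0, 0, -2], [1, -12, 0], 3],
  [[0, 0, -6], [2, -38, 0], 3],
  [[0, 0, -10.5], [4, -68, 0], 3],
  [[0, 0, -15], [6, -100, 0], 3],
  [[0, 0, -20], [8, -132, 0], 3],
  [[0, 0, -25], [9, -164, 0], 3],
  [[0, 0, -30], [10, -196, 0], 3],
  [[0, 0, -34], [12, -226, 0], 3],
  [[0, 0, -36.5], [13, -244, 0], 3],
  [[0, 0, -37.3], [14, -251.5, 0], 3],
])

```text
t: 17.57
ee_pos: [506.9, -328.9, 267.8]
orientation: [3.094, -0.545, 0.0]
ft_force: [0.4, 1.4, -1.1]
width: 12.2
```

Emit:
carry_out([
  [[0, 0, 0], [0, 0, -8], 3],
  [[0, 0, 0], [0, 0, -20], 3],
  [[0, 0, 0], [0, 0, -34], 3],
  [[0, 0, 0], [0, 0, -48], 3],
  [[0, 0, 0], [0, 0, -62], 3],
  [[0, 0, 0], [0, 0, -72], 3],
  [[0, 0, 0], [0, 0, -78], 3],
  [[0, 0, 0], [0, 0, -78], 3],
])

```text
t: 18.23
ee_pos: [506.0, -325.4, 188.3]
orientation: [-3.094, 0.537, 0.005]
ft_force: [0.2, 0.8, -0.6]
width: 11.9
```

```bash
python3 log.py
cat >> ov.py <<'E'
def pose_pts(T,R,tx,tz,B):
    """strainer outlines from tool pose"""
    from scipy.spatial.transform import Rotation as Ro
    Rs=Ro.from_rotvec(R).as_matrix()@np.diag([1,-1,-1])@B
    ps=np.array(T)-Rs@[tx,0,tz]
    th=np.linspace(0,2*np.pi,60)
    ci=lambda r,z:np.c_[r*np.cos(th),r*np.sin(th),0*th+z]
    top=np.array([[47,-6,98],[77,-6,98],[77,6,98],[47,6,98]],float); bot=top.copy(); bot[:,2]=50
    return ps,Rs,[P@Rs.T+ps for P in (ci(46,60),ci(43,60),ci(26,0),ci(23,3),top,bot)]
E
python3 - <<'E'
from ov import *
o=monitor.get_obs()
ps,Rs,L=pose_pts(o['ee_pos'],o['orientation'],62,60,np.eye(3)); print('strainer',ps,np.degrees(np.arctan2(Rs[1,0],Rs[0,0])),Rs[2])
t=vision.get_image('top'); save('t9',t); s=vision.get_image('scene'); save('s9',s)
for c,im,(x0,x1,y0,y1),k in [('top',t,(365,515,145,295),4),('scene',s,(150,290,150,270),5)]:
    a=cv2.resize(cv2.cvtColor(im,cv2.COLOR_RGB2BGR)[y0:y1,x0:x1],None,fx=k,fy=k,interpolation=cv2.INTER_CUBIC); b=a.copy()
    for P in L:
        u=((proj(c,P)-[x0,y0]+.5)*k-.5); cv2.polylines(b,[np.round(u*16).astype(int).reshape(-1,1,2)],True,(0,255,0),1,cv2.LINE_AA,4)
    cv2.imwrite('pics/o9_%s.png'%c,b); cv2.imwrite('pics/r9_%s.png'%c,a)
E
```

```text
{'t': 18.233, 'qpos': [-0.591, 0.431, 1.707, 0.0, 1.006, 1.323], 'ee_pos': [506.017, -325.359, 188.338], 'orientation': [-3.094, 0.537, 0.005], 'ft_force': [0.159, 0.824, -0.582], 'moment': [0.012, 0.103, 0.0], 'width': 11.921}
strainer [ 447.48776059 -304.34922226  128.53060553] -19.6950736476034 [-3.10069482e-03  9.19259372e-04  9.99994770e-01]
```

View pics/o9_top.png

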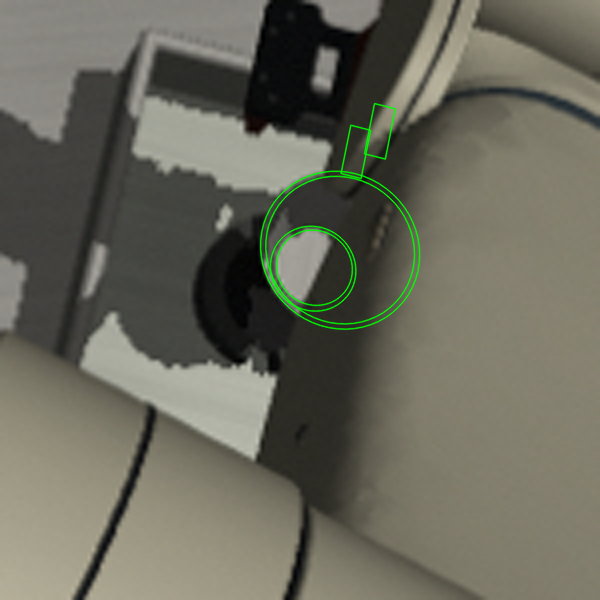

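View pics/o9_scene.png

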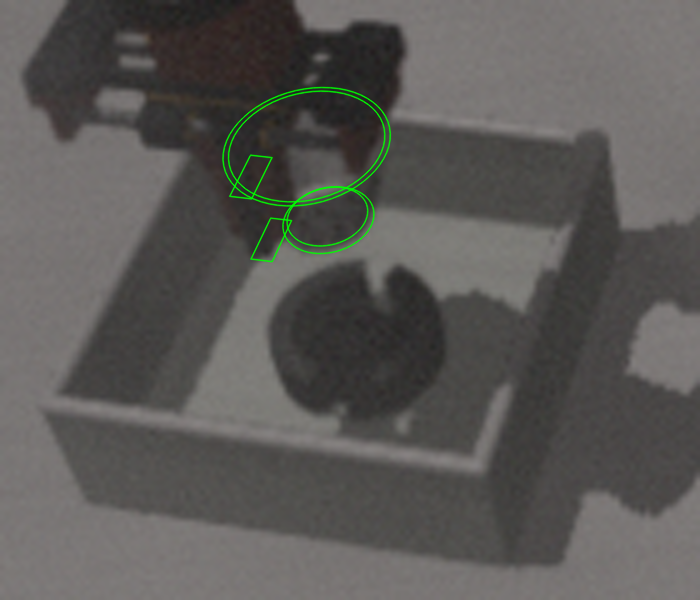

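View pics/r9_scene.png

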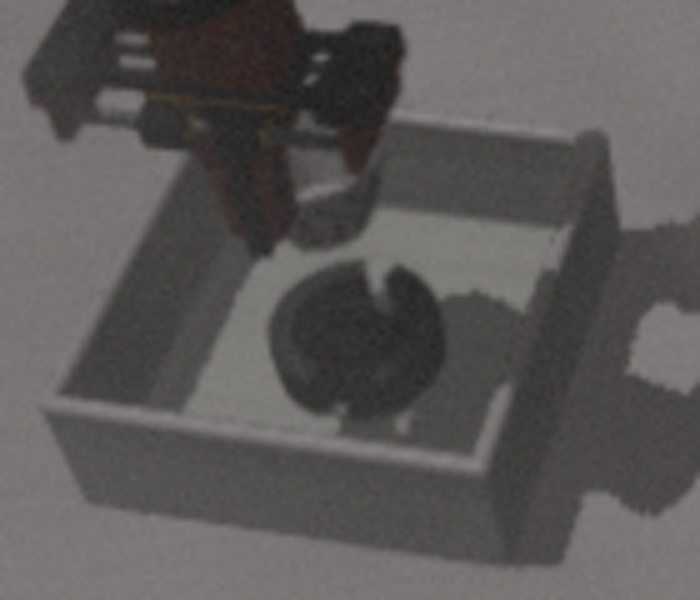

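Emit:
carry_out([
  [[0, 0, 0], [0, 0, 0], 3],
  [[0, 0, 0], [0, 0, 0], 3],
])

```text
t: 18.5
ee_pos: [507.2, -327.2, 191.0]
orientation: [3.094, -0.539, 0.002]
ft_force: [-0.4, -0.6, -1.3]
width: 11.8
```

```bash
python3 log.py
python3 - <<'E'
from h import *
save('w10',vision.get_image('wrist'))
E
python3 - <<'E'
from ik import *
for d in D: print(np.round(fk(d['q'],P0)[0]-d['p'],1))
E
```

```text
{'t': 18.5, 'qpos': [-0.593, 0.429, 1.704, 0.0, 1.007, 1.323], 'ee_pos': [507.236, -327.226, 191.023], 'orientation': [3.094, -0.539, 0.002], 'ft_force': [-0.427, -0.579, -1.306], 'moment': [0.034, 0.088, -0.016], 'width': 11.799}
[0. 0. 0.]
[0. 0. 0.]
[ 0.  0. -0.]
[0. 0. 0.]
[ 0. -0.  0.]
[-0. -0.  0.]
[ 0. -0.  0.]
[0. 0. 0.]
[0. 0. 0.]
[-0.  0. -0.]
[0. 0. 0.]
[ 0. -0.  0.]
[ 0. -0.  0.]
[ 0. -0.  0.]
[-0.1 -0.3 -0.2]
```

View pics/w10.png

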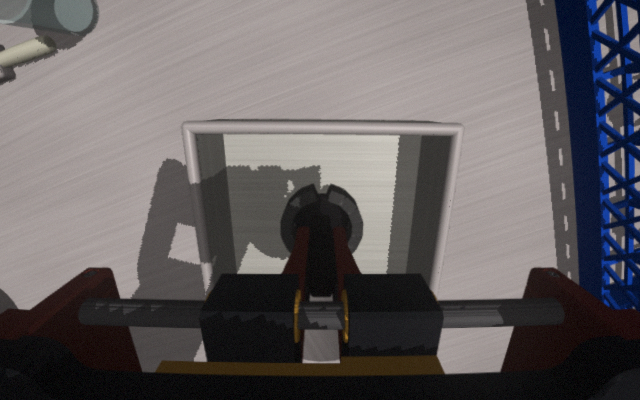

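Emit:
carry_out([
  [[0, 0, 0], [0, 0, 0], 3],
  [[0, 0, 0], [0, 0, 0], 3],
  [[0, 0, 0], [0, 0, 0], 3],
  [[0, 0, 0], [0, 0, 0], 3],
])

```text
t: 18.88
ee_pos: [506.8, -327.1, 190.3]
orientation: [3.095, -0.54, 0.0]
ft_force: [0.2, -0.2, -1.0]
width: 11.7
```

```bash
python3 log.py
python3 - <<'E'
from ovb import *
im=vision.get_image('wrist')
im=cv2.cvtColor(im,cv2.COLOR_RGB2BGR); x0,x1,y0,y1=170,475,105,305
a=cv2.resize(im[y0:y1,x0:x1],None,fx=2.6,fy=2.6,interpolation=cv2.INTER_CUBIC)
drawb(a,'wrist',(448.5,-308,-20),2.6,np.array([x0,y0])); cv2.imwrite('pics/o11.png',a)
E
```

```text
{'t': 18.883, 'qpos': [-0.593, 0.429, 1.705, 0.0, 1.007, 1.323], 'ee_pos': [506.791, -327.071, 190.309], 'orientation': [3.095, -0.54, 0.0], 'ft_force': [0.247, -0.235, -1.026], 'moment': [-0.025, 0.111, 0.001], 'width': 11.697}
```

View pics/o11.png

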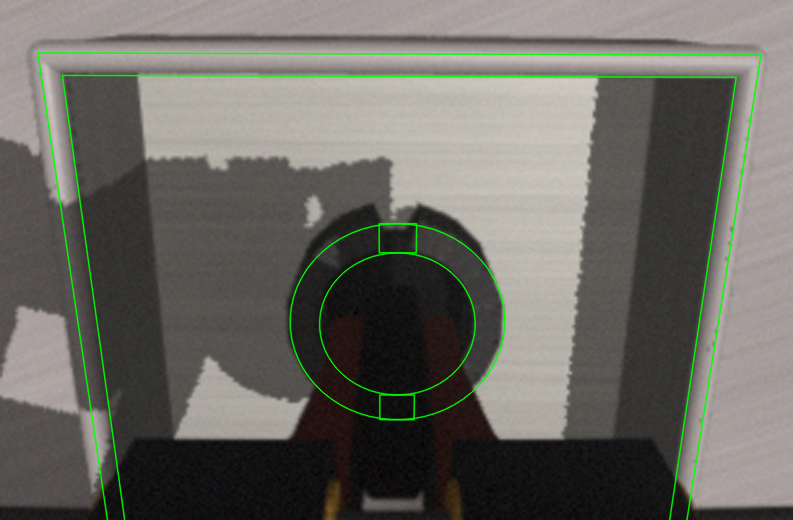

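Run:
```python
from ov import *
from ovb import bpts
o=monitor.get_obs()
im=cv2.cvtColor(vision.get_image('wrist'),cv2.COLOR_RGB2BGR); x0,x1,y0,y1=270,375,170,310;k=5
ps,Rs,L=pose_pts(o['ee_pos'],o['orientation'],62,60,np.eye(3)); print(ps)
a=cv2.convertScaleAbs(cv2.resize(im[y0:y1,x0:x1],None,fx=k,fy=4,interpolation=cv2.INTER_CUBIC),alpha=2.5,beta=10)
def dr(P,col):
    u=((proj('wrist',P)-[x0,y0]+.5)*[k,4]-.5); cv2.polylines(a,[np.round(u*16).astype(int).reshape(-1,1,2)],True,col,1,cv2.LINE_AA,4)
for P in L[4:]: dr(P,(0,255,0))
for P in bpts(448.5,-308,-20)[2:]: dr(P,(255,255,0))
cv2.imwrite('pics/o12.png',a)
```

```text
[ 448.4539958  -306.05101867  130.2398262 ]
```

View pics/o12.png

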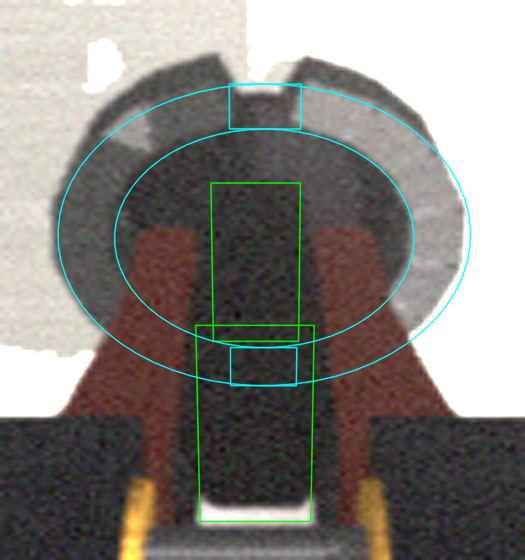

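Run:
```python
from ov import *
o=monitor.get_obs()
ps,Rs,L=pose_pts(o['ee_pos'],o['orientation'],62,60,np.eye(3))
x0,x1,y0,y1=270,375,200,310;k=6
o_=[]
for f in ('w3','w10'):
    a=cv2.convertScaleAbs(cv2.resize(cv2.imread('pics/%s.png'%f)[y0:y1,x0:x1],None,fx=3.7,fy=5.4,interpolation=cv2.INTER_CUBIC),alpha=2.5,beta=10)
    b=a.copy()
    for P in L[4:]:
        u=((proj('wrist',P)-[x0,y0]+.5)*[3.7,5.4]-.5); cv2.polylines(b,[np.round(u*16).astype(int).reshape(-1,1,2)],True,(0,255,0),1,cv2.LINE_AA,4)
    o_+=[b if f=='w3' else a]
cv2.imwrite('pics/o13.png',np.hstack(o_)); print(np.hstack(o_).shape)
```

```text
(594, 776, 3)
```

View pics/o13.png

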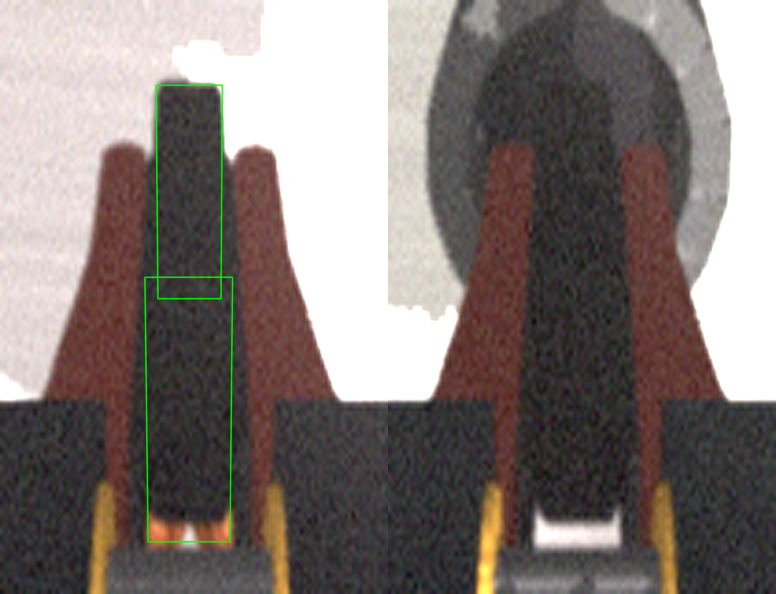

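Camera checks agree to about 2 mm: the strainer is at about (448.5,-306), yaw -19.8°, and the drain at about (448.5,-307), yaw -20°. Lowering to about 16 mm above the collar.

Emit:
carry_out([
  [[0, 0, 0], [0, -0.5, -6], 3],
  [[0, 0, 0], [0, -0.8, -16], 3],
  [[0, 0, 0], [0, -0.8, -28], 3],
  [[0, 0, 0], [0, -0.8, -40], 3],
  [[0, 0, 0], [0, -0.8, -50], 3],
  [[0, 0, 0], [0, -0.8, -59], 3],
  [[0, 0, 0], [0, -0.8, -66], 3],
  [[0, 0, 0], [0, -0.8, -71], 3],
  [[0, 0, 0], [0, -0.8, -73], 3],
  [[0, 0, 0], [0, -0.8, -73], 3],
])

```text
t: 19.82
ee_pos: [506.6, -327.7, 116.7]
orientation: [-3.095, 0.54, 0.001]
ft_force: [0.4, 0.0, -0.3]
width: 11.8
```

Emit:
carry_out([
  [[0, 0, 0], [0, 0, 0], 3],
  [[0, 0, 0], [0, 0, 0], 3],
  [[0, 0, 0], [0, 0, 0], 3],
  [[0, 0, 0], [0, 0, 0], 3],
  [[0, 0, 0], [0, 0, 0], 3],
  [[0, 0, 0], [0, 0, 0], 3],
])

```text
t: 20.32
ee_pos: [506.9, -327.9, 117.4]
orientation: [3.095, -0.54, 0.001]
ft_force: [-0.0, -0.8, -1.0]
width: 11.9
```

```bash
python3 log.py
python3 - <<'E'
from ov import *
from ovb import bpts
o=monitor.get_obs()
ps,Rs,L=pose_pts(o['ee_pos'],o['orientation'],62,60,np.eye(3)); print('strainer',ps,np.degrees(np.arctan2(Rs[1,0],Rs[0,0])),Rs[2])
for c,(x0,x1,y0,y1),kx in [('scene',(165,275,160,250),7),('wrist',(170,475,105,305),2.6)]:
    im=cv2.cvtColor(vision.get_image(c),cv2.COLOR_RGB2BGR); 
    a=cv2.convertScaleAbs(cv2.resize(im[y0:y1,x0:x1],None,fx=kx,fy=kx*.9,interpolation=cv2.INTER_CUBIC),alpha=1.5); b=a.copy()
    for P,col in [(P,(0,255,0)) for P in L]+[(P,(255,255,0)) for P in bpts(448.5,-307,-20)]:
        u=((proj(c,P)-[x0,y0]+.5)*[kx,kx*.9]-.5); cv2.polylines(b,[np.round(u*16).astype(int).reshape(-1,1,2)],True,col,1,cv2.LINE_AA,4)
    cv2.imwrite('pics/o14_%s.png'%c,b); cv2.imwrite('pics/r14_%s.png'%c,a)
for q in ['strainer','drain','grip']:
  for c in ['scene','wrist']: print(q,c,[(np.round(c2w(c,r['point']),1),round(r['confidence'],2)) for r in place_of(q,c)][:2])
E
```

```text
{'t': 20.317, 'qpos': [-0.594, 0.527, 1.746, 0.0, 0.869, 1.322], 'ee_pos': [506.859, -327.855, 117.405], 'orientation': [3.095, -0.54, 0.001], 'ft_force': [-0.014, -0.784, -1.031], 'moment': [-0.078, 0.133, -0.0], 'width': 11.862}
strainer [ 448.53991728 -306.87725685   57.38217742] -19.78800515060648 [ 3.70923553e-04 -7.11031317e-05  9.99999929e-01]
strainer scene [(array([ 448.2, -305. ,   60. ]), 0.79)]
strainer wrist [(array([ 451.9, -310. ,   62.1]), 0.68)]
drain scene [(array([ 448.4, -305.2,   39.9]), 0.56)]
drain wrist []
grip scene [(array([ 7.779e+02, -7.100e+00,  3.000e-01]), 0.59), (array([ 507.8, -325.7,  132.5]), 0.53)]
grip wrist [(array([ 510.7, -329. ,  136.3]), 0.57)]
```

View pics/o14_scene.png

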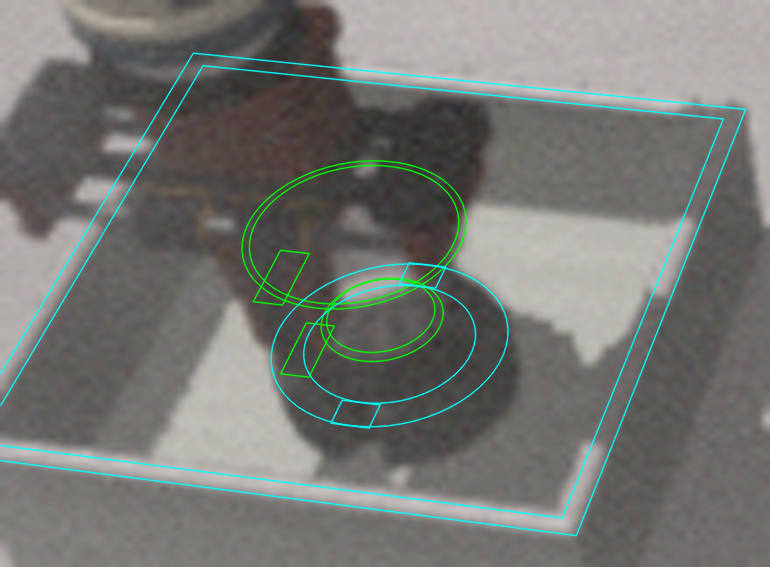

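View pics/r14_scene.png

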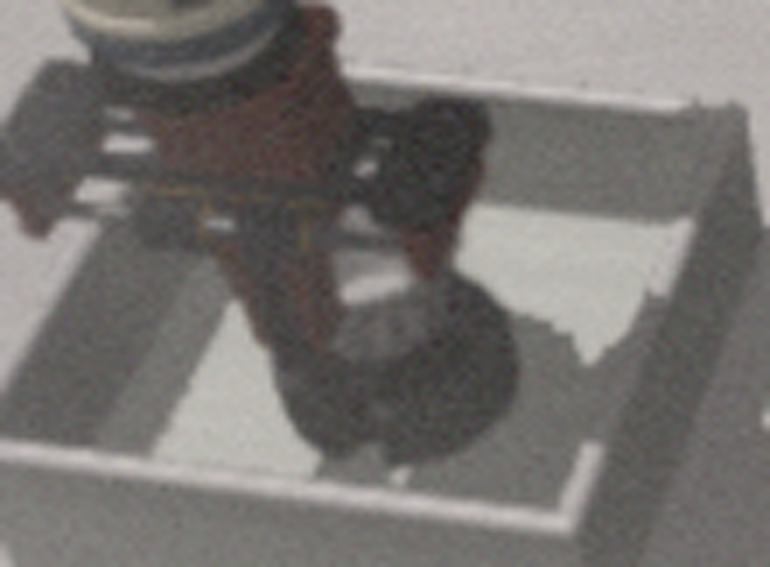

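View pics/o14_wrist.png

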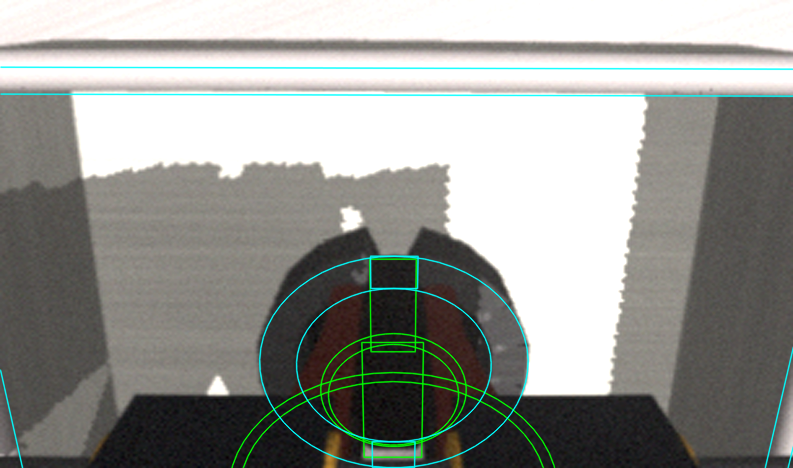

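The overlays of strainer over collar agree in both views. The network puts the strainer at (448.2,-305.0) and the drain at (448.4,-305.2). The gap is about 17 mm by the arm's own pose and about 20 by the network, so I'll centre it by going 3 mm lower.

Emit:
carry_out([
  [[0, 0, 0], [0, 0, -1], 3],
  [[0, 0, 0], [0, 0, -2], 3],
  [[0, 0, -0.2], [0, 0, -3], 3],
  [[0, 0, -0.2], [0, 0, -3], 3],
  [[0, 0, -0.2], [0, 0, -3], 3],
  [[0, 0, -0.2], [0, 0, -3], 3],
  [[0, 0, -0.2], [0, 0, -3], 3],
  [[0, 0, -0.2], [0, 0, -3], 3],
  [[0, 0, -0.2], [0, 0, -3], 3],
  [[0, 0, -0.2], [0, 0, -3], 3],
])

```text
t: 21.55
ee_pos: [506.8, -327.8, 114.2]
orientation: [3.094, -0.545, 0.0]
ft_force: [-0.1, 0.0, -1.3]
width: 11.6
```

```bash
python3 log.py
python3 - <<'E'
from ov import *
o=monitor.get_obs()
ps,Rs,L=pose_pts(o['ee_pos'],o['orientation'],62,60,np.eye(3)); print('strainer',ps,np.degrees(np.arctan2(Rs[1,0],Rs[0,0])),Rs[2])
s=vision.get_image('scene'); save('s15',s)
for q in ['strainer','drain','grip']: print(q,[(np.round(c2w('scene',r['point']),1),round(r['confidence'],2)) for r in place_of(q,'scene')][:2])
vision.get_image('wrist'); print([(np.round(c2w('wrist',r['point']),1),round(r['confidence'],2)) for r in place_of('strainer','wrist')][:2])
t=vision.get_image('top'); save('t15',t)
print(len([1 for r in find_in('stone0','top')]))
E
```

```text
{'t': 21.55, 'qpos': [-0.594, 0.531, 1.747, -0.0, 0.863, 1.326], 'ee_pos': [506.791, -327.825, 114.229], 'orientation': [3.094, -0.545, 0.0], 'ft_force': [-0.141, 0.038, -1.26], 'moment': [0.02, 0.063, -0.034], 'width': 11.624}
strainer [ 448.5296859  -306.63676664   54.22367617] -19.986636215689483 [ 8.58506552e-05 -3.30074342e-05  9.99999996e-01]
strainer [(array([ 449.1, -305.3,   56.6]), 0.88)]
drain [(array([ 448.4, -304.3,   40.1]), 0.98)]
grip [(array([ 505.8, -325.2,  128.2]), 0.85)]
[(array([ 452.9, -307.5,   55.3]), 0.58)]
0
```

View pics/s15.png

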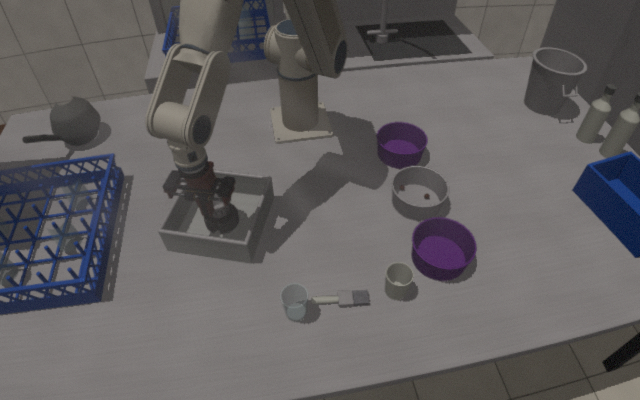

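View pics/t15.png

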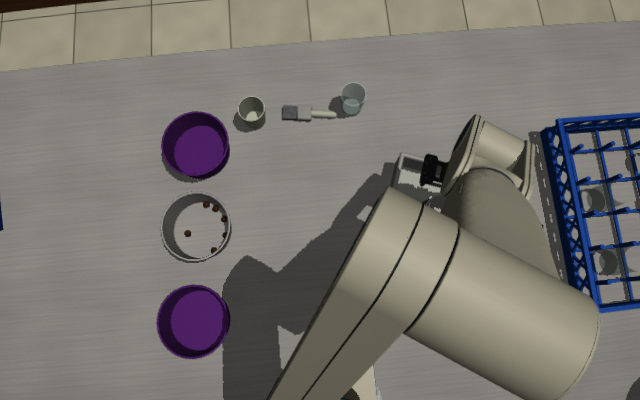

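The scene picture shows the strainer held over the collar at (222,213), with the cup, tumbler and brush unmoved. The top view shows the six stones still in the steel bowl around (187–225, 203–250). Everything is steady, so I'll hand in.

```bash
python3 -c "
from workcell import order
print(order.close_job())"
```

```text
the job is handed in; nothing more can be done
None
```

I poured all six plum stones into the steel scrap bowl and am holding the empty strainer just above the drain collar. I handed the job in at about 22 s of the 54 s allowed.

**Stones:** the top view after the pour showed six stones in the steel bowl and a bare strainer bottom. The last top view still showed them there. The stone-finding network reported none in that last picture, so the count is by eye.

**Centring and alignment:** by the arm's own pose, the strainer is upright at (448.5, −306.6), yaw −20.0°. I measured the drain at about (448.5, −307), yaw −20°. The scene network put them at (449.1, −305.3) and (448.4, −304.3).

**Gap to the collar:** about 14 mm by the arm's pose. The scene network's heights gave about 16.5 mm.

**Disagreements:**
- The wrist-camera network placed the strainer about 4 mm further out in x.
- The wrist-camera overlay of the grip was 2 mm off at its top edge, so a lean of up to about 2° can't be ruled out. Both are close to the stated accuracy.

**Contacts:** I saw no sign of the strainer touching the basin or collar. The cup, tumbler and brush look unmoved. Wrist force at the end of every move was only a few newtons.

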